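# Tip the chip carrier out of its recessed reader pocket and lay it on the sloped rest

## Robot

A 6-joint arm with a two-finger parallel gripper is mounted at the origin on the work surface. World frame = base frame: x ahead of the robot, y to its left, z up, the work surface at z = 0. Lengths are in mm, angles in rad, forces in N, time in s.
With the tool pointing down it reaches from about 350 to 975 mm from the base axis. Payload 7.1 kg.
Tool frame: the origin (TCP) lies at the centre of the arm's flange, where the gripper is bolted on; the fingertips stand 182 mm ahead of it and the grasp point (between the pads) lies 163 mm ahead of it; x points along the fingers, y is the direction in which the jaws open and shut, and the axes are right-handed (so a half turn about x gives the same grasp; the last joint's range is limited). The gripper opens to 88 mm and grips with 3 to 60 N. Pads are 20 mm wide; open, the fingers measure 115 mm over their backs; the gripper's body (75 mm by 178 mm) begins 61 mm behind the grasp point.
Start: joints at [1.239, 0.423, 1.63, -0, 1.089, -0.019], TCP at [192.296, 594.667, 404.675] pointing down, gripper open.
Joint ranges: [-3, 3], [-0.9, 2.11], [0.09, 2.58], [-1.31, 4.45], [0.11, 2.69], [-2.54, 2.54]. Speed limits (rad/s): [2.39, 2.39, 3.01, 3.14, 3.14, 3.14].

## Interface

Orientations are given as a rotation vector (axis times angle).
In Python, from workcell import readout, viewer, workorder, models gives the robot as it stands. The module is installed in compiled form; this text tells all that it offers.
- The arm moves only by the tool apply_moves, never from a script. Its argument "commands" is a list that holds one entry, the list of rows, each a list of 4 numbers: the shift along the world's x, y, z in m, then the turn about the world's z in rad. A call has 1 to 8 rows; each row is the pose to reach, as a shift and turn from the pose commanded when the call began; what a row does not reach only later rows make up. A row lasts 1/8 s, in which the tool goes at most 62.5 mm and 10.7 degrees, less where a joint would pass 70% of its speed; a pose out of reach is approached as far as the arm can. A call with a gripper value outside its range is refused whole. "gripper" is the finger opening in m, from 0 to 0.0878, set as the call begins (left out, the last holds). The fingers move at their own pace and stop on an object; the grip force is fixed at half the most. Time passes only in rows, so rows that repeat a pose let the fingers close. It gives the time, the measured TCP pose, the force and the opening at its end, in the units of the state.
- readout.get_obs(): the state, without advancing time (a new reading comes with each control period).
- viewer.get_image(name): name is "scene" or "side" or "wrist"; returns a dict with "color" (420x560x3 uint8, red, green, blue), "vertical_fov" (degrees; the focal length in pixels is half the picture's height over the tangent of half this angle, whatever the lens; pixels are square), "cx", "cy" (the principal point, pixels), "D" ([k1, k2, p1, p2, k3] as OpenCV has them; the pictures are not rectified), "rvec" (rotation vector, rad) and "tvec" (3), from world to camera coordinates, as OpenCV has them. Camera axes: x right, y down, z forward; pixel columns grow to the right and rows downward; lengths in mm; the calibration is good to about 2 mm. A picture is of the moment at which its call begins. There is no depth.
- workorder.close_job(): hands the job in, once; it reports no verdict.
Trained networks look in the newest picture that a camera, given by its name, has taken for a name from the list of things; names that differ only in an ending like _2 or _b are one class to them, and where a whole thing is asked for, a point or a joint stands for the part that bears it (a point fixed in the world has none). Each returns a list of dicts, best first, with "conf" (0 to 1); they miss things now and then, are a little off and sometimes report something else, mostly with a low value. They report only what shows in the picture. A call takes as long as a camera call. They do not tell look-alikes from the thing itself.
- models.search_frame(camera, label): "position" ([x, y, z] in mm, in world coordinates, good to about 4 mm: the middle of the surface that is visible of it).
- models.place_of(camera, label): "position" ([x, y, z] in mm, in world coordinates, good to about 4 mm: a listed point, or the origin of a listed thing).
The state is a dict: "t": time; "qpos": joint angles; "qvel": joint speeds; "joint_torque": joint torques, N m; "ee_pos": TCP position; "orientation": TCP orientation; "ft_force": force on the tool from outside, world axes, zero at the start; "moment": the same for the moment, N m; "width": finger opening in mm.
Only numpy, scipy, OpenCV 4.12 (cv2) and the standard library are available. Lean on these libraries where they do the work, as an engineer would, in place of code of your own. Each camera call takes 0.05 s, during which the arm holds its last target.

## Task

Unload the chip reader: gently press down the end of the aluminium carrier that lies under the reading head, reaching in at a slant without bumping the head, until the carrier has rocked all the way and its other end stays up out of the pocket. Then take the raised end, lift the carrier out and set it down (do not drop it) on the narrow sloped rest, right way up, centred, flat along the rail and down against the lip at its lower end, and let go. Leave everything else on the bench where it is.

Things in the scene. Friction and masses are not known exactly. Their poses are not given: they have to be found in the camera images.
- carrier: Loose plain aluminium plate, 110 (x) x 44 (y) x 8 (z) mm, 0.10 to 0.20 kg, dark window in the middle of its top. Origin at the centre of its underside, z up. It starts in the reader's pocket, top 1 mm below the rim, 2 to 3 mm gap all round: no room for fingers. Its +x end is under the reading head. Over 35 N pressed onto the reader would break the chip; press slowly, stop at 12 to 15 N.
- reader: Fixed white bench-top reader, 240 x 140 mm. Origin on the bench under the pocket's centre; x along the pocket towards the reading head (away to the robot's left), z up. Level deck and pocket rim 60 mm above the bench, x -80 to 85, y +-70 mm. Pocket 117.5 mm long (x -57.5 to 60), 49 mm wide; its end wall under the head (x 60 to 85) is only 54 mm high.
- head: Fixed reading head; origin and axes as reader. A shelf 80 mm wide (y +-40), 8 mm thick, overhangs the pocket's far end: front edge at x = 36 mm, underside 122 mm and top 130 mm above the bench (62 mm over the deck); on it from x = 59 mm a block up to 144 mm; behind, a tower 140 mm wide, 152 mm high, x 85 to 160. Must not be bumped (10 N at most).
- cradle (a joint): Rocking angle (rad) of the steel cradle that is the pocket's floor under the carrier: 0 = level (start), 0.40 = hard stop, the carrier's head end 14 mm down and its free end 29 mm up. The stiff hinge (friction 0.15 N m) stays where it is left; about 7 to 10 N on the carrier's head end rocks it. A 5 mm lip at the cradle's head end keeps the carrier from sliding off.
- cradle_hinge (a point): Middle of the cradle's hinge axis (y; axes as the reader's): 20 mm towards the head from the pocket's centre, 51 mm above the bench, level with the carrier's underside. Pressing the carrier on the head side of this line rocks it. The carrier reaches 35 mm beyond it on the head side (the last 19 mm lie beneath the head's shelf) and 75 mm on the other.
- rest: Sloped top of the fixed rest: steel rail 24 mm wide (y), 8 mm thick, x -36 to 59 mm. Origin on its top face, where the centre of the carrier's underside belongs, 86 mm above the bench; x points down the slope (away to the robot's left, falling 0.55 rad), z is the slope's normal. Lip at the lower end 8 mm high, stop face at x = 55. Below: two posts 14 mm wide on a foot 110 x 80 x 12 mm.
- vial: Bystander: small capped glass vial, 24 mm across, 45 mm tall, origin under its foot.
- tape: Bystander: roll of paper tape lying flat, 60 mm across, 18 mm high, origin at the centre of its underside.
- beaker: Bystander: glass beaker 68 mm across, 85 mm tall, origin under its foot.
- bottle: Bystander: amber reagent bottle 72 mm across, 165 mm tall, origin under its foot.
- marker: Bystander: black marker pen lying on the bench, 14 mm thick, 120 mm long, origin under its middle.
Not all that is in view belongs to the job. What is meant by the carrier is not purple, and is the smaller of those in its own colour.

How it is judged (in metres and radians):
On the way, in this order (a step that is already met when the one before it is completed fails the run):
1. the carrier is rocked up: the cradle is at 0.34 rad or more with the carrier still lying in it (value of joint cradle above 0.34 rad and angle between the x axis of carrier and the z axis of reader, either way round below 1.3 rad and z of carrier in the frame of reader below 0.075 m), for 0.2 s.
2. the carrier is lifted clear out of the pocket (its centre 90 mm above the bench) (z of carrier in the frame of reader above 0.09 m), for 0.1 s.
3. still held by the fingers, the carrier is set on the rest (contact force between carrier and rest above 0.2 N and contact force between the fingers and carrier above 1 N and distance between carrier and rest below 0.03 m and angle between the z axis of carrier and the z axis of rest, either way round below 0.25 rad), for 0.1 s.
At the end, for the whole second after the job is handed in: The carrier lies still on the sloped rest, right way up, released: flat on the rail (within 3 mm and 0.08 rad), its lower end within 7 mm of the lip's stop face, centred sideways within 8 mm, lengthwise along the rail within 0.14 rad (either end down) (x of carrier in the frame of rest between -0.007 and 0.005 m and y of carrier in the frame of rest between -0.008 and 0.008 m and z of carrier in the frame of rest between -0.003 and 0.003 m and angle between the z axis of carrier and the z axis of rest, either way round below 0.08 rad and angle between the x axis of carrier and the x axis of rest, either way round below 0.14 rad and angle between carrier's own z axis and vertical below 1 rad and linear speed of carrier below 0.02 m/s and contact force between the fingers and carrier below 0.05 N); the robot touches nothing.
It fails at once if the carrier is pressed into the reader with more than 35 N (contact force between carrier and reader above 35 N).
It fails at once if the reading head is bumped with more than 10 N (contact force between any of the arm, the fingers, carrier and head above 10 N).
It fails at once if a bystander on the bench is shifted by more than 30 mm (distance of any of vial, tape, beaker, bottle, marker from where it was at the start of the episode above 0.03 m).
It also fails if it takes over 61 s, if anything falls off the work surface, if the arm or the gripper's body presses on something with over 40 N, if the wrist force passes 120 N, or if a joint passes its speed limit or range.

## Working session

There is one attempt and no reset: what is moved stays moved. The work goes in short steps, Python scripts to look and compute and a tool call to move; the robot and the scene stay as the last step left them, time stands still between calls to the robot, and variables do not carry over. Pictures are saved under pics/ and viewed, and the job is handed in when it is done.

Besides the shell and the picture viewer there is one more tool, called after ">>>" as a command line: name --argument value ..., lists and objects as JSON in quotes. apply_moves: Moves the arm, as the interface text tells. Its arguments: {"type":"object","properties":{"commands":{"type":"array","items":{"type":"array","items":{"type":"array","items":{"type":"number"}}}},"gripper":{"type":"number"}},"required":["commands"]}

```bash
mkdir -p pics; ls
cat > h.py <<'E'
import numpy as np, cv2
from workcell import readout, viewer, workorder, models
def snap(name,fn):
    im=viewer.get_image(name); cv2.imwrite('pics/'+fn,im['color'][:,:,::-1]); 
    import pickle; pickle.dump(im,open('pics/'+fn+'.pkl','wb')); return im
def K(im):
    f=im['color'].shape[0]/2/np.tan(np.radians(im['vertical_fov'])/2)
    return np.array([[f,0,im['cx']],[0,f,im['cy']],[0,0,1.]])
def proj(im,P):
    return cv2.projectPoints(np.array(P,float).reshape(-1,3),np.array(im['rvec'],float),np.array(im['tvec'],float),K(im),np.array(im['D'],float))[0][:,0]
def ray(im,uv):
    n=cv2.undistortPoints(np.array(uv,float).reshape(-1,1,2),K(im),np.array(im['D'],float))[:,0]
    R=cv2.Rodrigues(np.array(im['rvec'],float))[0]; t=np.array(im['tvec'],float).reshape(3)
    d=np.c_[n,np.ones(len(n))]@R; return -R.T@t,d
def atz(im,uv,z):
    c,d=ray(im,uv); return c+d*((z-c[2])/d[:,2])[:,None]
E
python3 - <<'E'
from h import *
o=readout.get_obs()
for k,v in o.items(): print(k,np.round(v,4))
for n in ['scene','side','wrist']:
    im=snap(n,n+'0.png'); print(n,im['vertical_fov'],im['cx'],im['cy'],im['D'],im['rvec'],im['tvec'])
    for l in ['carrier','reader','head','cradle','cradle_hinge','rest','vial','tape','beaker','bottle','marker']:
        print(n,l,[(np.round(r['position'],0).tolist(),round(r['conf'],2)) for r in models.place_of(n,l)][:4])
E
```

```text
pics
t 0.0
qpos [ 1.239   0.4239  1.6307 -0.      1.0886 -0.019 ]
qvel [0.0005 0.0004 0.0006 0.0007 0.0005 0.0014]
joint_torque [-1.40000e-03 -5.44621e+01 -2.73666e+01  6.43000e-02  2.28000e-02
 -1.00000e-04]
ee_pos [192.1986 594.4242 403.8952]
orientation [ 0.2443  1.5571 -0.2467]
ft_force [-1.      0.0607 -0.4099]
moment [-0.0182 -0.0067 -0.008 ]
width 87.8337
scene 48.26982519812526 276.5845297947577 208.02854378970827 [0.01747315 0.         0.         0.         0.        ] [ 1.97288561  1.7919647  -0.53809623] [ -56.26896653 -418.92145567 1668.30315916]
scene carrier [([662.0, -93.0, 0.0], 0.8), ([792.0, 102.0, -1.0], 0.75), ([558.0, 125.0, 48.0], 0.59)]
scene reader [([556.0, 124.0, 2.0], 0.56)]
scene head []Traceback (most recent call last):
  File "<stdin>", line 7, in <module>
ValueError: it knows: beaker, bottle, carrier, cradle_hinge, head, marker, reader, rest, tape, vial
```

Run:
```python
from h import *
for n in ['side','wrist']:
    im=snap(n,n+'0.png'); print(n,im['vertical_fov'],im['cx'],im['cy'],im['D'],im['rvec'],im['tvec'])
for n,ls in dict(scene=['head','cradle_hinge','rest'],side=['carrier','reader','cradle_hinge','rest']).items():
    for l in ls:
        print(n,l,[(np.round(r['position'],0).tolist(),round(r['conf'],2)) for r in models.place_of(n,l)][:4])
print(readout.get_obs()['t'])
```

```text
side 55.06924928282426 282.98673338144306 211.8633573401787 [-0.0329176  0.         0.         0.         0.       ] [ 2.16556879 -0.94927567  0.39773723] [-395.97389475  374.59638017  712.32300699]
wrist 67.56051666637008 276.8643890685269 212.455890566017 [-0.0747308  0.         0.         0.         0.       ] [-2.34531213 -1.70602129 -0.24608614] [-624.57073972  -34.41935644  390.50716236]
scene head []
scene cradle_hinge [([569.0, 140.0, 51.0], 0.86)]
scene rest [([588.0, -283.0, 87.0], 0.85)]
side carrier [([795.0, 105.0, 3.0], 0.95), ([560.0, 131.0, 48.0], 0.59), ([667.0, -93.0, -3.0], 0.57)]
side reader [([559.0, 122.0, 1.0], 0.81), ([559.0, 126.0, 51.0], 0.54)]
side cradle_hinge [([564.0, 144.0, 52.0], 0.78)]
side rest [([582.0, -286.0, 88.0], 0.88)]
0.65
```

View pics/scene0.png

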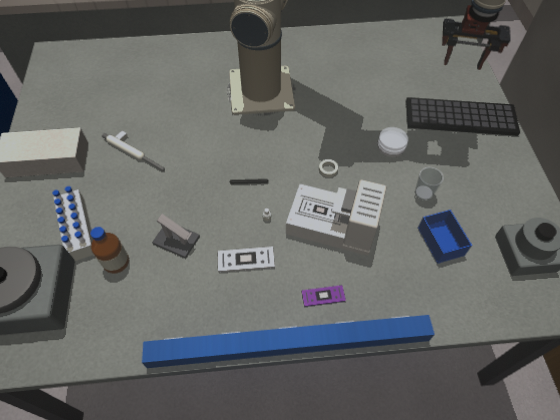

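View pics/side0.png

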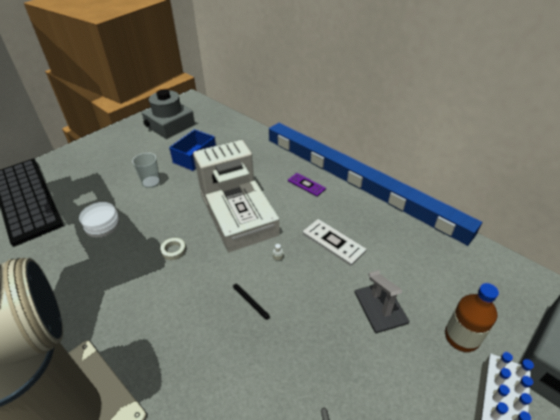

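View pics/wrist0.png

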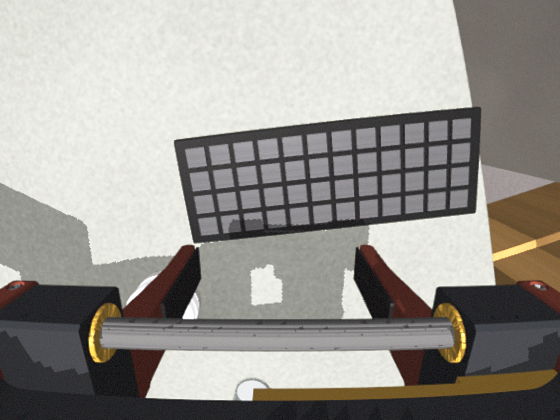

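Run:
```python
import cv2
s=cv2.imread('pics/scene0.png');a=cv2.resize(s[165:265,275:400],None,fx=6,fy=6,interpolation=cv2.INTER_CUBIC);cv2.imwrite('pics/c1.png',a)
s=cv2.imread('pics/side0.png');a=cv2.resize(s[130:260,180:290],None,fx=4.5,fy=4.5,interpolation=cv2.INTER_CUBIC);cv2.imwrite('pics/c2.png',a)
s=cv2.imread('pics/wrist0.png');a=cv2.resize(s[230:420,0:560],None,fx=1.4,fy=1.4,interpolation=cv2.INTER_CUBIC);cv2.imwrite('pics/c3.png',a)
```

```text
(no output)
```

View pics/c1.png

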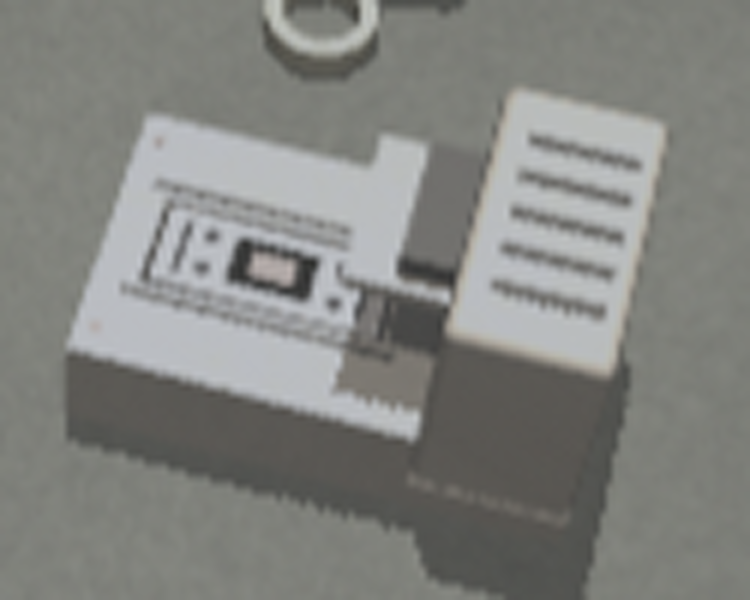

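View pics/c2.png

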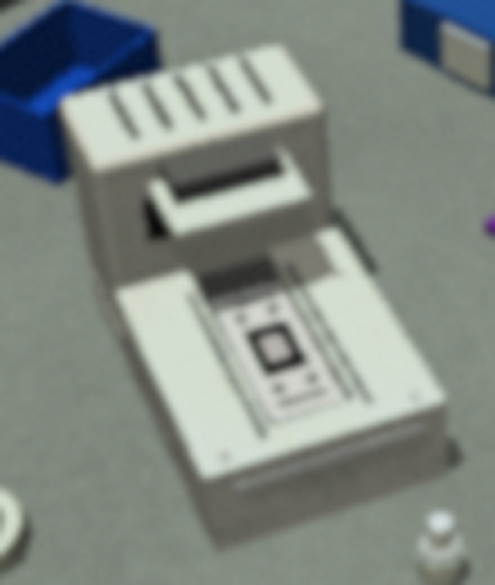

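View pics/c3.png

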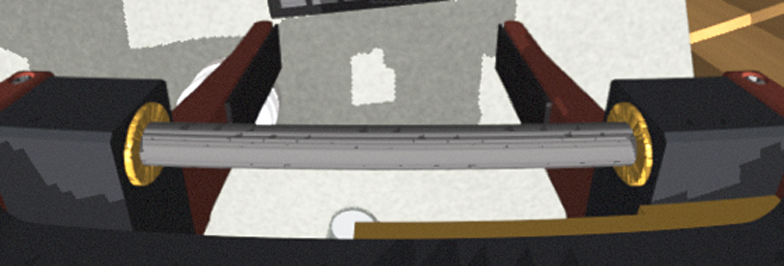

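Run:
```python
from h import *
import pickle
from scipy.spatial.transform import Rotation as R
im=pickle.load(open('pics/wrist0.png.pkl','rb'))
o=readout.get_obs(); r=R.from_rotvec(o['orientation']).as_matrix(); print(r.round(3)); p=np.array(o['ee_pos'])
img=np.ascontiguousarray(im['color'][:,:,::-1]); img=cv2.resize(img,None,fx=3,fy=3,interpolation=cv2.INTER_CUBIC)
for s in (1,-1):
  for xx,c in((182,(0,255,0)),(163,(255,255,0)),(140,(255,0,255))):
    for dy in (0,5,13.5):
      for z in (-10,10):
        q=proj(im,p+r@np.array([xx,s*(44+dy),z]))[0]; 
        print(s,xx,dy,z,q.round(0)) if xx==182 else 0
        cv2.circle(img,tuple(int(v*3+1) for v in q),3,c,-1)
cv2.imwrite('pics/w1.png',img[660:1000,240:880]); cv2.imwrite('pics/w2.png',img[660:1000,900:1500])
```

```text
[[ 0.     0.308  0.951]
 [ 0.     0.951 -0.308]
 [-1.     0.    -0.   ]]
1 182 0 -10 [357. 246.]
1 182 0 10 [354. 278.]
1 182 5 -10 [365. 246.]
1 182 5 10 [362. 278.]
1 182 13.5 -10 [380. 246.]
1 182 13.5 10 [377. 278.]
-1 182 0 -10 [199. 246.]
-1 182 0 10 [201. 278.]
-1 182 5 -10 [190. 246.]
-1 182 5 10 [193. 278.]
-1 182 13.5 -10 [175. 246.]
-1 182 13.5 10 [178. 278.]
```

View pics/w1.png

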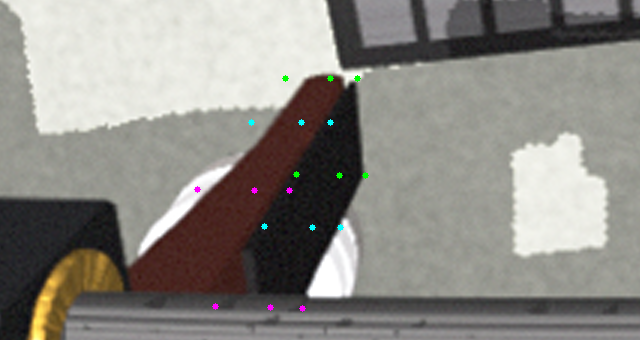

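View pics/w2.png

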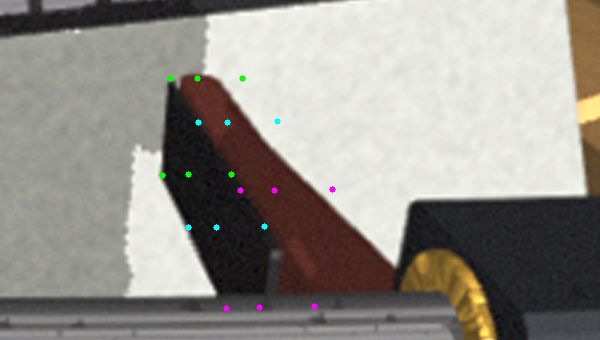

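>>> apply_moves --commands '[[[0, 0, 0.06, 0], [0, 0, 0.12, 0], [0, 0, 0.18, 0], [0, 0, 0.24, 0], [0, 0, 0.3, 0], [0, 0, 0.36, 0], [0, 0, 0.42, 0], [0, 0, 0.48, 0]]]' --gripper 0.0

```text
t: 1.65
ee_pos: [192.1, 594.0, 886.9]
orientation: [0.246, 1.557, -0.245]
ft_force: [0.9, 1.3, 0.3]
width: 11.2
```

>>> apply_moves --commands '[[[0, 0.06, 0.03, 0], [0, 0.12, 0.06, 0], [0, 0.18, 0.09, 0], [0, 0.24, 0.12, 0], [0, 0.3, 0.15, 0], [0, 0.36, 0.18, 0], [0, 0.36, 0.18, 0], [0, 0.36, 0.18, 0]]]'

```text
t: 2.65
ee_pos: [159.1, 745.2, 907.0]
orientation: [0.275, 1.555, -0.216]
ft_force: [-0.3, 0.4, 0.5]
width: 0.6
```

Run:
```python
from h import *
o=readout.get_obs()
for k in ['t','qpos','ee_pos','orientation']: print(k,np.round(o[k],4))
```

```text
t 2.65
qpos [1.3448e+00 6.9510e-01 8.6100e-02 7.0000e-04 2.3228e+00 8.7300e-02]
ee_pos [159.0978 745.2145 907.0253]
orientation [ 0.2749  1.5545 -0.2159]
```

>>> apply_moves --commands '[[[0, -0.06, -0.06, 0], [0, -0.12, -0.12, 0], [0, -0.18, -0.18, 0], [0, -0.18, -0.18, 0]]]'

```text
t: 3.15
ee_pos: [159.8, 606.7, 768.4]
orientation: [0.276, 1.554, -0.215]
ft_force: [1.0, 0.9, 0.5]
width: 0.3
```

Run:
```python
from h import *
o=readout.get_obs()
for k in ['t','qpos','ee_pos','orientation']: print(k,np.round(o[k],4))
from scipy.spatial.transform import Rotation as R
print(R.from_rotvec(o['orientation']).as_matrix().round(3))
```

```text
t 3.15
qpos [1.2939 0.2379 1.1005 0.0023 1.7649 0.0365]
ee_pos [159.7888 606.7074 768.3981]
orientation [ 0.2757  1.5542 -0.2153]
[[ 0.008  0.308  0.951]
 [ 0.037  0.951 -0.308]
 [-0.999  0.038 -0.004]]
```

```bash
cat > fk.py <<'E'
import numpy as np
from scipy.optimize import least_squares
D=[((.4239,1.6307,1.0886),(624.7,403.9)),((.6951,.0861,2.3228),(762,907)),((.2379,1.1005,1.7649),(627.4,768.4))]
def f(p,q):
    h,L1,L2,e,L3=p; a=q[0]+q[1]; S=a+q[2]
    return np.array([L1*np.sin(q[0])+L2*np.sin(a)+e*np.cos(a)+L3*np.sin(S), h+L1*np.cos(q[0])+L2*np.cos(a)-e*np.sin(a)+L3*np.cos(S)])
s=least_squares(lambda p:np.concatenate([f(p,q)-y for q,y in D]),[400,450,450,0,80])
P=s.x
if __name__=='__main__': print(P,s.fun)
E
python3 fk.py
```

```text
[315.57333161 563.24652739 484.86653047  77.35319745 131.05344816] [ 0.00158704  0.00357258 -0.00022114  0.00185841  0.00035331 -0.00543099]
```

```bash
cat > fitreader.py <<'E'
from h import *
import pickle
from scipy.optimize import least_squares
sc=pickle.load(open('pics/scene0.png.pkl','rb')); sd=pickle.load(open('pics/side0.png.pkl','rb'))
A=[((150,115),(-80,70,60)),((68,350),(-80,-70,60)),((510,88),(85,70,152)),((665,125),(160,70,152)),((613,372),(160,-70,152)),((447,333),(85,-70,152)),((68,437),(-80,-70,0))]
B=[((208,478),(-80,70,60)),((445,398),(-80,-70,60)),((222,548),(-80,70,0)),((450,460),(-80,-70,0)),((92,170),(85,70,152)),((325,105),(85,-70,152)),((62,100),(160,70,152)),((285,42),(160,-70,152))]
ua=np.array([(np.array(a)+.5)/6-.5+[275,165] for a,_ in A]); Pa=np.array([b for _,b in A],float)
ub=np.array([(np.array(a)+.5)/4.5-.5+[180,130] for a,_ in B]); Pb=np.array([b for _,b in B],float)
def W(p,P):
    c,s=np.cos(p[2]),np.sin(p[2]); return np.c_[p[0]+c*P[:,0]-s*P[:,1],p[1]+s*P[:,0]+c*P[:,1],P[:,2]]
def res(p,m): 
    o=[]
    if m&1:o.append((proj(sc,W(p,Pa))-ua).ravel())
    if m&2:o.append((proj(sd,W(p,Pb))-ub).ravel())
    return np.concatenate(o)
if __name__=='__main__':
  for m in(1,2,3):
    s=least_squares(res,[558,125,1.4],args=(m,)); print(m,s.x.round(3),np.abs(s.fun).max().round(2)); 
  print(s.fun.reshape(-1,2).round(1).tolist())
E
python3 fitreader.py
```

```text
1 [562.303 125.275   1.19 ] 2.56
2 [563.715 126.872   1.186] 2.47
3 [562.871 125.83    1.188] 2.8
[[-0.6, 0.9], [-0.1, 1.2], [-0.2, -0.7], [1.7, -0.6], [1.4, 1.6], [-0.3, 0.9], [-0.4, -2.5], [0.3, 0.0], [1.1, -0.0], [-0.2, 1.0], [0.3, 2.8], [0.3, -0.5], [0.6, -0.3], [-1.3, -0.5], [-0.9, -0.7]]
```

Run:
```python
from h import *
import pickle
from scipy.spatial.transform import Rotation as R
im=pickle.load(open('pics/wrist0.png.pkl','rb'))
Rw=cv2.Rodrigues(np.array(im['rvec']))[0]; c=-Rw.T@np.array(im['tvec']); 
r=R.from_rotvec([.2443,1.5571,-.2467]).as_matrix()
print('cam in tool',(r.T@(c-[192.2,594.4,403.9])).round(1),'axis',(r.T@Rw[2]).round(3))
import fk
# top-region
for q2,q3 in((.1,.35),(.2,.25),(.0,.45)): print(q2,q3,fk.f(fk.P,(q2,q3,np.pi-q2-q3)).round(0))
```

```text
cam in tool [ 19.4  -0.2 -77.1] axis [0.959 0.002 0.282]
0.1 0.35 [ 337. 1148.]
0.2 0.25 [ 392. 1139.]
0.0 0.45 [ 281. 1151.]
```

>>> apply_moves --commands '[[[-0.005, -0.02, 0.03, 0.18], [-0.01, -0.04, 0.07, 0.36], [-0.02, -0.07, 0.12, 0.54], [-0.03, -0.1, 0.16, 0.72], [-0.035, -0.13, 0.2, 0.9], [-0.04, -0.15, 0.25, 1.08], [-0.045, -0.17, 0.29, 1.26], [-0.05, -0.19, 0.33, 1.44]]]'

```text
t: 4.15
ee_pos: [109.3, 416.2, 1100.9]
orientation: [-0.858, 1.404, 0.908]
ft_force: [0.5, 1.2, 1.3]
width: 0.9
```

```bash
cat > st.py <<'E'
from h import *
from scipy.spatial.transform import Rotation as R
o=readout.get_obs()
for k in ['t','qpos','ee_pos','orientation','ft_force','moment','width']: print(k,np.round(o[k],4))
r=R.from_rotvec(o['orientation']).as_matrix(); print(r.round(3)); p=np.array(o['ee_pos'])
print('az',np.arctan2(p[1],p[0]).round(4),'r',np.hypot(*p[:2]).round(1),'tilt',np.arccos(-r[2,0]).round(4),'tiltaz',np.arctan2(r[1,0],r[0,0]).round(3),'jaw az',np.arctan2(r[1,1],r[0,1]).round(4),'tip',(p+182*r[:,0]).round(1))
E
python3 st.py
```

```text
t 4.15
qpos [ 1.2759  0.1728  0.4125  0.0624  2.5499 -1.3759]
ee_pos [ 109.3303  416.1616 1100.9466]
orientation [-0.8584  1.4039  0.9079]
ft_force [0.5386 1.1859 1.2808]
moment [0.0685 0.0403 0.0414]
width 0.8995
[[-0.032 -0.905  0.424]
 [ 0.015  0.424  0.906]
 [-0.999  0.035  0.001]]
az 1.3139 r 430.3 tilt 0.0352 tiltaz 2.688 jaw az 2.7037 tip [103.6 419.  919.1]
```

>>> apply_moves --commands '[[[-0.01, -0.03, 0.04, 0.14], [-0.02, -0.06, 0.1, 0.14], [-0.02, -0.06, 0.15, 0.14], [-0.02, -0.06, 0.2, 0.14]]]'

```text
t: 4.65
ee_pos: [82.0, 334.1, 1156.9]
orientation: [-0.934, 1.328, 1.026]
ft_force: [-0.8, 0.8, -0.6]
width: 0.1
```

```bash
python3 st.py
```

```text
t 4.65
qpos [ 1.2811  0.1315  0.2788  0.0882  2.6886 -1.4757]
ee_pos [  82.0082  334.065  1156.9384]
orientation [-0.9342  1.3279  1.0263]
ft_force [-0.7817  0.8406 -0.6475]
moment [0.0802 0.0764 0.0353]
width 0.0592
[[-0.025 -0.953  0.3  ]
 [ 0.05   0.299  0.953]
 [-0.998  0.039  0.041]]
az 1.3301 r 344.0 tilt 0.0564 tiltaz 2.034 jaw az 2.8378 tip [ 77.4 343.2 975.2]
```

>>> apply_moves --commands '[[[0, 0, 0.5, 0], [0, 0, 0.5, 0], [0, 0, 0.5, 0], [0, 0, 0.5, 0]]]'

```text
t: 5.15
ee_pos: [68.4, 294.3, 1171.7]
orientation: [-0.904, 1.295, 1.045]
ft_force: [0.0, -0.4, -0.1]
width: 0.5
```

```bash
python3 st.py
```

```text
t 5.15
qpos [ 1.2849  0.0798  0.2862  0.0976  2.689  -1.4619]
ee_pos [  68.4207  294.2536 1171.669 ]
orientation [-0.9044  1.2949  1.045 ]
ft_force [ 0.0305 -0.3809 -0.0989]
moment [ 0.0365  0.0769 -0.0004]
width 0.4938
[[-0.017 -0.953  0.301]
 [ 0.093  0.298  0.95 ]
 [-0.996  0.044  0.084]]
az 1.3423 r 302.1 tilt 0.0947 tiltaz 1.752 jaw az 2.8383 tip [ 65.3 311.2 990.5]
```

>>> apply_moves --commands '[[[0.01, 0.05, 0.5, 0], [0.01, 0.05, 0.5, 0], [0.01, 0.05, 0.5, 0], [0.01, 0.05, 0.5, 0], [0.01, 0.05, 0.5, 0], [0.01, 0.05, 0.5, 0], [0.01, 0.05, 0.5, 0], [0.01, 0.05, 0.5, 0]]]'

```text
t: 6.15
ee_pos: [56.4, 272.4, 1183.5]
orientation: [-0.874, 1.262, 1.064]
ft_force: [0.6, -0.1, -0.2]
width: 0.3
```

```bash
python3 st.py
```

```text
t 6.15
qpos [ 1.3028  0.0612  0.2606  0.104   2.6889 -1.4364]
ee_pos [  56.4482  272.4341 1183.4925]
orientation [-0.874   1.2625  1.0638]
ft_force [ 0.5593 -0.0701 -0.1696]
moment [0.0316 0.0387 0.0157]
width 0.3204
[[-0.01  -0.953  0.302]
 [ 0.136  0.298  0.945]
 [-0.991  0.05   0.126]]
az 1.3665 r 278.2 tilt 0.1365 tiltaz 1.643 jaw az 2.8389 tip [  54.7  297.1 1003.2]
```

>>> apply_moves --commands '[[[0, 0, 0.5, 0]]]'

```text
t: 6.28
ee_pos: [53.9, 264.8, 1191.6]
orientation: [-0.849, 1.237, 1.079]
ft_force: [-0.4, 0.2, -0.4]
width: 0.3
```

>>> apply_moves --commands '[[[0, 0, 0.5, 0]]]'

```text
t: 6.4
ee_pos: [50.8, 254.5, 1200.3]
orientation: [-0.822, 1.208, 1.095]
ft_force: [-0.3, -0.7, 0.0]
width: 0.1
```

```bash
python3 st.py
```

```text
t 6.4
qpos [ 1.3014  0.0696  0.1782  0.1236  2.689  -1.4165]
ee_pos [  50.7694  254.4509 1200.3403]
orientation [-0.822   1.2081  1.0951]
ft_force [-0.2637 -0.6512  0.0125]
moment [-0.004   0.1061 -0.001 ]
width 0.1423
[[ 0.001 -0.953  0.302]
 [ 0.207  0.296  0.933]
 [-0.978  0.061  0.198]]
az 1.3739 r 259.5 tilt 0.2087 tiltaz 1.565 jaw az 2.8408 tip [  51.   292.2 1022.3]
```

>>> apply_moves --commands '[[[0, -0.05, -0.02, 0.16], [0, -0.08, -0.02, 0.32]]]'

```text
t: 6.65
ee_pos: [50.7, 173.9, 1178.8]
orientation: [-1.046, 1.102, 1.356]
ft_force: [-0.1, -1.2, 0.3]
width: 0.6
```

>>> apply_moves --commands '[[[0, 0, 0.5, 0]]]'

```text
t: 6.78
ee_pos: [47.3, 191.7, 1214.7]
orientation: [-0.968, 1.033, 1.384]
ft_force: [-0.2, 0.5, 2.3]
width: 0.5
```

>>> apply_moves --commands '[[[0, 0, 0.5, 0]]]'

```text
t: 6.9
ee_pos: [47.3, 198.2, 1225.2]
orientation: [-0.933, 1.002, 1.402]
ft_force: [-2.2, 0.8, 25.1]
width: 0.1
```

```bash
python3 st.py
```

```text
t 6.9
qpos [ 1.1567  0.0453  0.0859  0.4545  2.6888 -1.5508]
ee_pos [  47.3389  198.219  1225.1567]
orientation [-0.9326  1.0022  1.4016]
ft_force [-2.2136  0.8157 25.149 ]
moment [ 0.6045 -0.0455 -0.049 ]
width 0.1242
[[-0.066 -0.998  0.004]
 [ 0.326 -0.018  0.945]
 [-0.943  0.064  0.327]]
az 1.3364 r 203.8 tilt 0.3395 tiltaz 1.771 jaw az -3.1236 tip [  35.3  257.6 1053.5]
```

>>> apply_moves --commands '[[[0, 0, -0.03, 0.18], [0, 0, -0.06, 0.36], [0, 0, -0.08, 0.54], [0, 0, -0.08, 0.72], [0, 0, -0.08, 0.9]]]'

```text
t: 7.52
ee_pos: [47.0, 197.1, 1145.1]
orientation: [-1.481, 0.57, 2.128]
ft_force: [0.6, 0.0, 0.8]
width: 0.5
```

```bash
python3 st.py
```

```text
t 7.525
qpos [ 1.0653 -0.1634  0.6327  0.6755  2.5807 -2.3962]
ee_pos [  46.9521  197.0859 1145.0548]
orientation [-1.4808  0.5699  2.1275]
ft_force [0.5847 0.0446 0.7625]
moment [ 0.0118 -0.0176 -0.0222]
width 0.49
[[-0.297 -0.601 -0.742]
 [ 0.15  -0.797  0.586]
 [-0.943  0.063  0.327]]
az 1.3369 r 202.6 tilt 0.3393 tiltaz 2.674 jaw az -2.2173 tip [ -7.1 224.4 973.4]
```

>>> apply_moves --commands '[[[0, 0, 0.05, 0], [0, 0, 0.3, 0]]]'

```text
t: 7.78
ee_pos: [36.9, 205.1, 1219.3]
orientation: [-1.4, 0.535, 2.149]
ft_force: [-0.7, -0.2, 0.1]
width: 0.1
```

>>> apply_moves --commands '[[[0, 0, 0.5, 0]]]'

```text
t: 7.9
ee_pos: [35.9, 196.8, 1225.4]
orientation: [-1.379, 0.527, 2.159]
ft_force: [-3.4, -4.8, 1.5]
width: 0.3
```

```bash
python3 st.py
```

```text
t 7.9
qpos [ 1.0654  0.0658  0.0857  1.1989  2.6888 -1.8108]
ee_pos [  35.8619  196.8345 1225.3919]
orientation [-1.3795  0.5273  2.159 ]
ft_force [-3.3948 -4.7845  1.5088]
moment [-0.0693  0.1256  0.0527]
width 0.2746
[[-0.346 -0.613 -0.711]
 [ 0.216 -0.789  0.575]
 [-0.913  0.046  0.406]]
az 1.3906 r 200.1 tilt 0.4204 tiltaz 2.584 jaw az -2.2308 tip [ -27.2  236.2 1059.2]
```

>>> apply_moves --commands '[[[0.02, -0.005, -0.05, -0.17], [0.05, -0.01, -0.1, -0.34], [0.08, -0.02, -0.15, -0.51], [0.11, -0.03, -0.2, -0.68], [0.14, -0.04, -0.25, -0.85], [0.17, -0.05, -0.3, -1.02], [0.2, -0.06, -0.35, -1.19], [0.23, -0.07, -0.4, -1.293]]]'

```text
t: 8.9
ee_pos: [258.2, 125.8, 835.5]
orientation: [-0.648, 1.033, 1.065]
ft_force: [0.3, 1.0, -0.6]
width: 0.6
```

>>> apply_moves --commands '[[[0.035, -0.01, -0.05, 0], [0.07, -0.02, -0.1, 0], [0.1, -0.03, -0.15, 0], [0.14, -0.045, -0.2, 0], [0.18, -0.06, -0.25, 0], [0.21, -0.07, -0.3, 0], [0.23, -0.075, -0.34, 0], [0.25, -0.08, -0.38, 0]]]'

```text
t: 9.9
ee_pos: [440.9, 172.3, 559.4]
orientation: [-0.654, 1.082, 0.999]
ft_force: [0.1, 0.9, 0.3]
width: 0.7
```

```bash
python3 st.py
```

```text
t 9.9
qpos [ 0.2693 -0.0114  1.8366  0.3282  1.1116 -2.5405]
ee_pos [440.906  172.3031 559.3693]
orientation [-0.6543  1.082   0.9992]
ft_force [0.0509 0.9104 0.3187]
moment [-0.0596  0.0825 -0.0182]
width 0.7026
[[ 0.131 -0.903  0.409]
 [ 0.336  0.428  0.839]
 [-0.933  0.028  0.359]]
az 0.3725 r 473.4 tilt 0.3687 tiltaz 1.199 jaw az 2.6988 tip [464.7 233.4 389.6]
```

>>> apply_moves --commands '[[[-0.01, 0, 0.05, -0.18], [-0.02, 0, 0.1, -0.36], [-0.04, 0.01, 0.15, -0.54], [-0.06, 0.02, 0.2, -0.72], [-0.08, 0.03, 0.25, -0.9], [-0.1, 0.04, 0.3, -1.08], [-0.13, 0.06, 0.33, -1.26], [-0.16, 0.08, 0.36, -1.44]]]'

```text
t: 10.9
ee_pos: [279.4, 252.1, 921.7]
orientation: [0.215, 1.186, -0.263]
ft_force: [-0.5, -0.2, -0.3]
width: 0.3
```

>>> apply_moves --commands '[[[-0.02, 0.01, 0.02, -0.18], [-0.04, 0.02, 0.04, -0.36], [-0.06, 0.03, 0.06, -0.54], [-0.08, 0.04, 0.08, -0.72], [-0.1, 0.05, 0.08, -0.9], [-0.12, 0.06, 0.08, -1.08], [-0.14, 0.07, 0.08, -1.26], [-0.15, 0.08, 0.08, -1.44]]]'

```text
t: 11.9
ee_pos: [130.1, 332.1, 1000.6]
orientation: [1.051, 0.843, -1.497]
ft_force: [-0.4, 0.5, -0.1]
width: 0.4
```

```bash
python3 st.py
```

```text
t 11.9
qpos [ 1.1977 -0.0436  0.9344 -0.1843  2.6016  1.2406]
ee_pos [ 130.1194  332.067  1000.613 ]
orientation [ 1.051   0.8429 -1.4967]
ft_force [-0.3894  0.5365 -0.0784]
moment [ 0.0898  0.0045 -0.0484]
width 0.3624
[[-0.039  0.984 -0.176]
 [-0.359 -0.178 -0.916]
 [-0.932  0.027  0.361]]
az 1.1973 r 356.7 tilt 0.37 tiltaz -1.68 jaw az -0.1793 tip [122.9 266.7 830.9]
```

>>> apply_moves --commands '[[[0, 0, 0.04, -0.12], [0, 0, 0.1, -0.23]]]'

```text
t: 12.15
ee_pos: [130.4, 325.8, 1047.0]
orientation: [1.222, 0.769, -1.662]
ft_force: [-0.2, 0.3, 0.7]
width: 0.1
```

>>> apply_moves --commands '[[[0, 0, 0.5, 0]]]'

```text
t: 12.28
ee_pos: [129.8, 318.8, 1061.4]
orientation: [1.258, 0.793, -1.638]
ft_force: [-1.0, 0.4, 0.6]
width: 0.2
```

>>> apply_moves --commands '[[[0, 0, 0.5, 0]]]'

```text
t: 12.4
ee_pos: [129.0, 311.6, 1076.1]
orientation: [1.297, 0.817, -1.612]
ft_force: [0.5, 0.7, -0.1]
width: 0.8
```

>>> apply_moves --commands '[[[0, 0, 0.5, 0]]]'

```text
t: 12.52
ee_pos: [128.3, 304.6, 1090.1]
orientation: [1.335, 0.839, -1.587]
ft_force: [-0.3, 0.1, 0.7]
width: 0.4
```

```bash
python3 st.py
```

```text
t 12.525
qpos [ 1.1519e+00  1.5000e-03  6.4690e-01 -9.4400e-02  2.6889e+00  1.4762e+00]
ee_pos [ 128.3482  304.5625 1090.1291]
orientation [ 1.3346  0.8389 -1.5871]
ft_force [-0.3175  0.1088  0.6877]
moment [-0.017   0.1056  0.0119]
width 0.4443
[[-0.042  0.92  -0.39 ]
 [-0.196 -0.39  -0.9  ]
 [-0.98   0.039  0.197]]
az 1.172 r 330.5 tilt 0.2016 tiltaz -1.782 jaw az -0.4014 tip [120.7 268.9 911.8]
```

>>> apply_moves --commands '[[[0, 0, 0.5, -0.1]]]'

```text
t: 12.65
ee_pos: [126.6, 297.6, 1102.5]
orientation: [1.436, 0.806, -1.642]
ft_force: [0.2, -0.2, -0.0]
width: 0.6
```

>>> apply_moves --commands '[[[0, 0, 0.5, 0]]]'

```text
t: 12.78
ee_pos: [124.9, 290.7, 1115.5]
orientation: [1.473, 0.83, -1.617]
ft_force: [-0.4, -0.5, 0.7]
width: 0.6
```

>>> apply_moves --commands '[[[0, 0, 0.5, 0]]]'

```text
t: 12.9
ee_pos: [123.1, 283.5, 1128.0]
orientation: [1.51, 0.854, -1.591]
ft_force: [0.6, 1.0, -0.5]
width: 0.3
```

>>> apply_moves --commands '[[[0, 0, 0.5, 0]]]'

```text
t: 13.02
ee_pos: [121.1, 276.2, 1140.0]
orientation: [1.546, 0.876, -1.565]
ft_force: [0.0, -0.6, -0.0]
width: 0.4
```

>>> apply_moves --commands '[[[0, 0, 0.5, 0]]]'

```text
t: 13.15
ee_pos: [119.0, 268.7, 1151.4]
orientation: [1.582, 0.897, -1.538]
ft_force: [0.7, 0.7, -0.1]
width: 0.5
```

```bash
python3 st.py
```

```text
t 13.15
qpos [ 1.1297  0.0241  0.4236 -0.0866  2.6889  1.5533]
ee_pos [ 119.0368  268.6711 1151.3526]
orientation [ 1.5822  0.8973 -1.5385]
ft_force [ 0.6685  0.6982 -0.0828]
moment [-0.0699  0.1421  0.0192]
width 0.4969
[[ 0.036  0.876 -0.481]
 [-0.013 -0.481 -0.877]
 [-0.999  0.038 -0.006]]
az 1.1537 r 293.9 tilt 0.038 tiltaz -0.349 jaw az -0.5017 tip [125.5 266.3 969.5]
```

>>> apply_moves --commands '[[[-0.02, -0.04, 0.5, -0.06]]]'

```text
t: 13.28
ee_pos: [114.8, 256.9, 1161.5]
orientation: [1.659, 0.877, -1.555]
ft_force: [-0.1, -0.3, 0.3]
width: 0.5
```

>>> apply_moves --commands '[[[-0.04, -0.08, 0.5, 0]]]'

```text
t: 13.4
ee_pos: [108.0, 240.3, 1171.9]
orientation: [1.692, 0.899, -1.527]
ft_force: [-0.2, 0.5, 0.2]
width: 0.9
```

>>> apply_moves --commands '[[[-0.04, -0.08, 0.5, 0]]]'

```text
t: 13.52
ee_pos: [101.0, 223.1, 1182.1]
orientation: [1.728, 0.921, -1.498]
ft_force: [0.0, -0.3, -0.9]
width: 0.4
```

>>> apply_moves --commands '[[[-0.04, -0.08, 0.5, 0]]]'

```text
t: 13.65
ee_pos: [94.5, 207.4, 1191.4]
orientation: [1.762, 0.94, -1.469]
ft_force: [-0.9, 0.4, -0.7]
width: 0.4
```

```bash
python3 st.py
```

```text
t 13.65
qpos [ 1.1201 -0.0112  0.3042 -0.1199  2.6891  1.5663]
ee_pos [  94.5253  207.3586 1191.4027]
orientation [ 1.7623  0.9397 -1.4693]
ft_force [-0.916   0.3659 -0.7059]
moment [-0.1151  0.1128 -0.0229]
width 0.4196
[[ 0.115  0.846 -0.52 ]
 [ 0.117 -0.532 -0.839]
 [-0.986  0.035 -0.161]]
az 1.1431 r 227.9 tilt 0.1651 tiltaz 0.796 jaw az -0.561 tip [ 115.4  228.7 1011.9]
```

>>> apply_moves --commands '[[[-0.02, -0.05, 0.5, 0]]]'

```text
t: 13.78
ee_pos: [90.4, 195.4, 1200.2]
orientation: [1.796, 0.958, -1.44]
ft_force: [0.5, 0.1, 0.4]
width: 0.7
```

>>> apply_moves --commands '[[[-0.02, -0.05, 0.5, 0]]]'

```text
t: 13.9
ee_pos: [86.6, 184.5, 1208.1]
orientation: [1.828, 0.975, -1.411]
ft_force: [-0.4, -0.2, 0.3]
width: 0.5
```

>>> apply_moves --commands '[[[-0.02, -0.05, 0.5, 0]]]'

```text
t: 14.02
ee_pos: [82.5, 173.5, 1215.6]
orientation: [1.86, 0.991, -1.382]
ft_force: [-0.5, -0.3, 0.3]
width: 0.3
```

>>> apply_moves --commands '[[[-0.02, -0.05, 0.5, 0]]]'

```text
t: 14.15
ee_pos: [78.3, 162.8, 1222.4]
orientation: [1.891, 1.006, -1.352]
ft_force: [0.4, -0.1, -0.4]
width: 0.5
```

>>> apply_moves --commands '[[[-0.02, -0.05, 0.5, 0]]]'

```text
t: 14.28
ee_pos: [73.8, 152.3, 1228.7]
orientation: [1.921, 1.02, -1.322]
ft_force: [0.2, 0.6, -0.0]
width: 0.4
```

```bash
python3 st.py
```

```text
t 14.275
qpos [ 1.1043 -0.0061  0.1169 -0.168   2.689   1.4969]
ee_pos [  73.7968  152.2521 1228.6758]
orientation [ 1.9209  1.0201 -1.3223]
ft_force [ 0.16    0.6091 -0.0098]
moment [-0.1973  0.1831 -0.0533]
width 0.3598
[[ 0.213  0.844 -0.491]
 [ 0.261 -0.534 -0.804]
 [-0.941  0.043 -0.334]]
az 1.1195 r 169.2 tilt 0.3438 tiltaz 0.886 jaw az -0.5639 tip [ 112.6  199.8 1057.3]
```

>>> apply_moves --commands '[[[-0.02, -0.05, 0.2, 0]]]'

```text
t: 14.4
ee_pos: [66.4, 134.7, 1233.9]
orientation: [1.948, 1.032, -1.294]
ft_force: [-0.1, 0.2, 0.6]
width: 0.2
```

>>> apply_moves --commands '[[[-0.02, -0.05, 0.2, 0]]]'

```text
t: 14.52
ee_pos: [57.3, 114.3, 1238.5]
orientation: [1.974, 1.044, -1.266]
ft_force: [-0.5, -0.5, 5.2]
width: 0.9
```

```bash
python3 st.py
```

```text
t 14.525
qpos [ 1.0923 -0.0388  0.086  -0.1819  2.6892  1.4683]
ee_pos [  57.2678  114.3313 1238.5125]
orientation [ 1.9743  1.0437 -1.2663]
ft_force [-0.5482 -0.507   5.171 ]
moment [-0.1015  0.1291  0.01  ]
width 0.8758
[[ 0.248  0.843 -0.477]
 [ 0.307 -0.536 -0.787]
 [-0.919  0.049 -0.392]]
az 1.1064 r 127.9 tilt 0.4061 tiltaz 0.891 jaw az -0.5659 tip [ 102.5  170.2 1071.3]
```

>>> apply_moves --commands '[[[0.03, -0.004, -0.05, 0.1], [0.06, -0.008, -0.1, 0.183], [0.09, -0.012, -0.155, 0.183], [0.12, -0.016, -0.21, 0.183], [0.15, -0.02, -0.265, 0.183], [0.18, -0.024, -0.32, 0.183], [0.21, -0.028, -0.375, 0.183], [0.24, -0.032, -0.43, 0.183]]]'

```text
t: 15.52
ee_pos: [272.4, 86.3, 852.8]
orientation: [1.832, 1.192, -1.167]
ft_force: [1.2, 0.9, 0.7]
width: 0.4
```

>>> apply_moves --commands '[[[0.03, -0.004, -0.055, 0], [0.06, -0.008, -0.11, 0], [0.09, -0.012, -0.165, 0], [0.12, -0.016, -0.22, 0], [0.15, -0.02, -0.275, 0], [0.18, -0.024, -0.33, 0], [0.21, -0.028, -0.38, 0], [0.225, -0.03, -0.42, 0]]]'

```text
t: 16.52
ee_pos: [498.5, 56.6, 432.6]
orientation: [1.83, 1.193, -1.169]
ft_force: [1.0, 0.3, 0.0]
width: 0.1
```

```bash
python3 st.py
python3 - <<'E'
from h import *
snap('wrist','w10.png');snap('side','s10.png');snap('scene','sc10.png')
s=cv2.imread('pics/s10.png');a=cv2.resize(s[100:260,150:330],None,fx=4,fy=4,interpolation=cv2.INTER_CUBIC);cv2.imwrite('pics/s10c.png',a)
E
```

```text
t 16.525
qpos [1.3000e-03 1.7730e-01 1.9361e+00 4.6300e-01 8.8170e-01 1.0320e-01]
ee_pos [498.4714  56.5704 432.5573]
orientation [ 1.8302  1.1929 -1.1693]
ft_force [0.9649 0.2788 0.0326]
moment [-0.2006  0.1375  0.0498]
width 0.1067
[[ 0.188  0.926 -0.327]
 [ 0.345 -0.373 -0.861]
 [-0.92   0.049 -0.39 ]]
az 0.113 r 501.7 tilt 0.4035 tiltaz 1.073 jaw az -0.3831 tip [532.6 119.4 265.2]
```

View pics/w10.png

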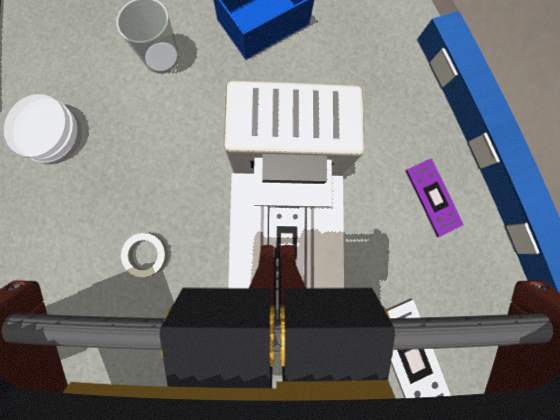

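View pics/s10c.png

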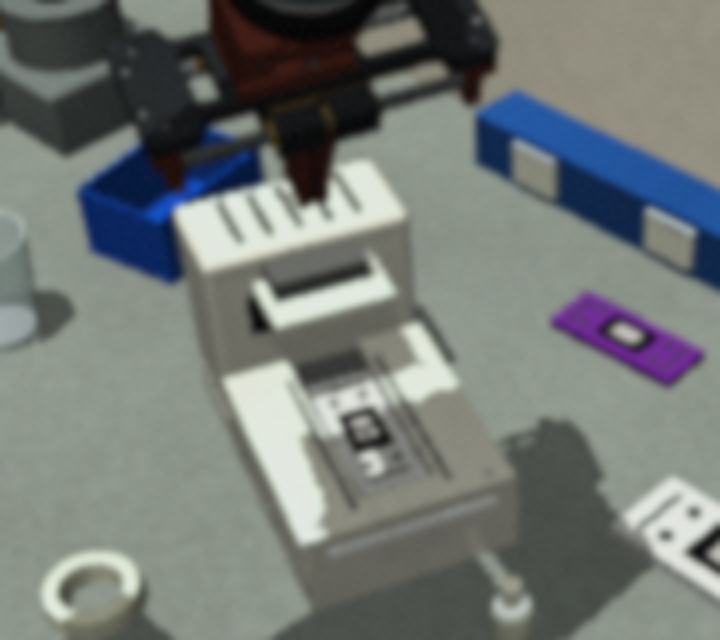

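Run:
```python
import cv2
s=cv2.imread('pics/w10.png');a=cv2.resize(s[70:290,205:385],None,fx=4,fy=4,interpolation=cv2.INTER_CUBIC);cv2.imwrite('pics/w10a.png',a[:440]);cv2.imwrite('pics/w10b.png',a[380:])
```

```text
(no output)
```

View pics/w10a.png

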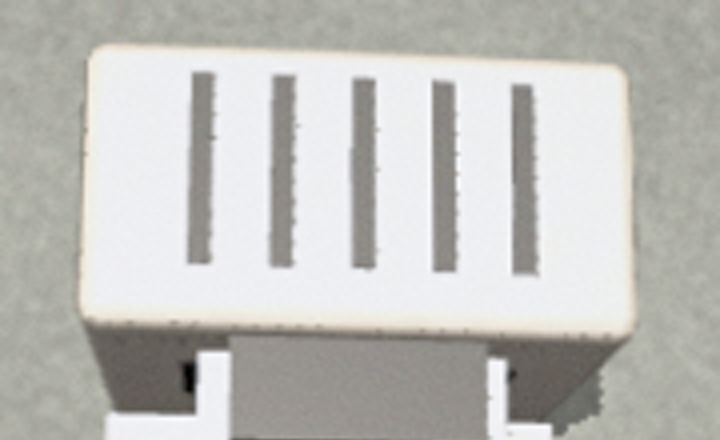

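View pics/w10b.png

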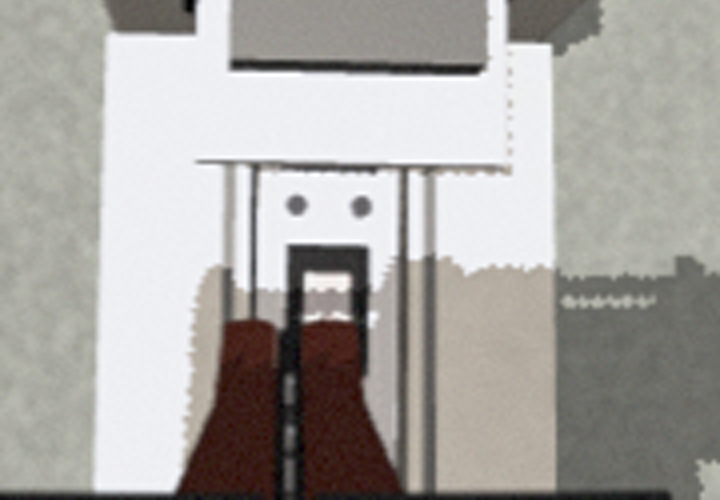

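```bash
cat > fit2.py <<'E'
from fitreader import *
wr=pickle.load(open('pics/w10.png.pkl','rb'))
C=[((90,47),(160,70,152)),((628,67),(160,-70,152)),((80,320),(85,70,152)),((632,335),(85,-70,152)),((195,540),(36,40,130)),((510,545),(36,-40,130)),((107,413),(85,70,60)),((552,423),(85,-70,60))]
uc=np.array([(np.array(a)+.5)/4-.5+[205,70] for a,_ in C]); Pc=np.array([b for _,b in C],float)
rw=lambda p:(proj(wr,W(p,Pc))-uc).ravel()
s=least_squares(rw,[560,125,1.19]); print(s.x.round(3)); print(s.fun.reshape(-1,2).round(1).tolist())
s=least_squares(lambda p:np.r_[res(p,3)/1.,rw(p)/.8],[560,125,1.19]); print(s.x.round(3)); print(rw(s.x).reshape(-1,2).round(1).tolist())
E
python3 fit2.py
```

```text
[559.548 124.928   1.178]
[[-1.9, -2.9], [1.8, -2.6], [-2.3, 1.2], [3.4, 1.2], [-0.1, 0.6], [-0.4, 0.6], [0.0, 0.8], [-0.3, 0.7]]
[560.367 124.866   1.183]
[[-2.0, -2.8], [1.7, -3.1], [-1.9, 1.4], [3.7, 0.6], [0.5, 0.5], [0.1, 0.1], [0.3, 0.9], [-0.1, 0.2]]
```

```bash
cat >> fit2.py <<'E'
s=least_squares(lambda p:rw(p)[8:],[560,125,1.19]); print(s.x.round(3),s.fun.reshape(-1,2).round(1).tolist())
s=least_squares(lambda p:np.r_[rw(p),res(p,3)],[560,125,1.19],loss='soft_l1',f_scale=.5); print(s.x.round(3))
E
python3 fit2.py|tail -2
```

```text
[560.012 125.51    1.178] [[0.2, -0.2], [-0.2, -0.1], [0.2, 0.2], [-0.2, 0.1]]
[560.534 125.406   1.181]
```

>>> apply_moves --commands '[[[0.008, -0.003, -0.032, -0.008], [0.016, -0.006, -0.064, -0.008], [0.022, 0.006, -0.095, -0.008], [0.028, 0.017, -0.126, -0.008], [0.034, 0.029, -0.157, -0.008], [0.041, 0.041, -0.188, -0.008], [0.041, 0.041, -0.188, -0.008]]]'

```text
t: 17.55
ee_pos: [539.0, 98.7, 247.1]
orientation: [1.836, 1.189, -1.172]
ft_force: [-0.7, 1.1, 0.0]
width: 0.4
```

```bash
python3 st.py
python3 - <<'E'
from h import *
snap('wrist','w11.png');snap('side','s11.png');snap('scene','sc11.png')
s=cv2.imread('pics/s11.png');a=cv2.resize(s[100:260,170:310],None,fx=3.5,fy=3.5,interpolation=cv2.INTER_CUBIC)
s=cv2.imread('pics/sc11.png');b=cv2.resize(s[140:260,280:400],None,fx=3,fy=3,interpolation=cv2.INTER_CUBIC)
c=np.zeros((560,490,3),np.uint8)
cv2.imwrite('pics/s11c.png',a);cv2.imwrite('pics/sc11c.png',b)
E
```

```text
t 17.55
qpos [ 0.0828  0.5328  1.9594  0.7091  0.5281 -0.1358]
ee_pos [538.9899  98.7157 247.0626]
orientation [ 1.8363  1.1889 -1.1722]
ft_force [-0.6568  1.0666  0.0043]
moment [-0.2092  0.1495 -0.0171]
width 0.4328
[[ 0.19   0.924 -0.332]
 [ 0.345 -0.379 -0.859]
 [-0.919  0.048 -0.391]]
az 0.1811 r 548.0 tilt 0.4048 tiltaz 1.068 jaw az -0.3896 tip [573.5 161.5  79.8]
```

View pics/w11.png

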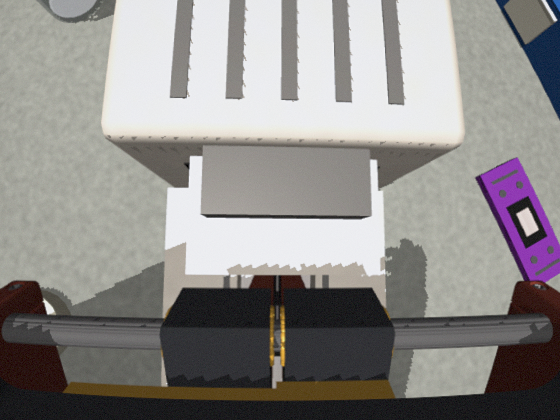

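View pics/s11c.png

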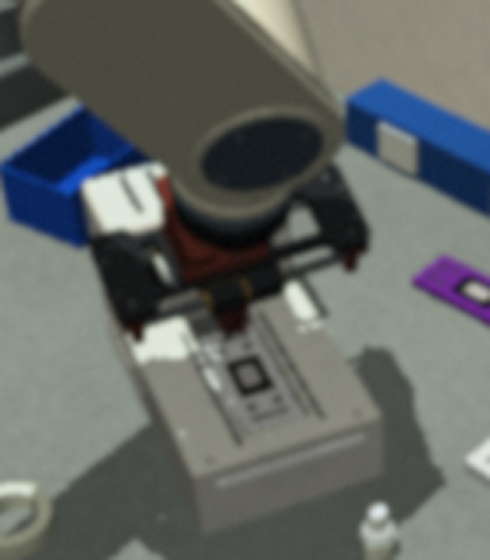

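View pics/sc11c.png

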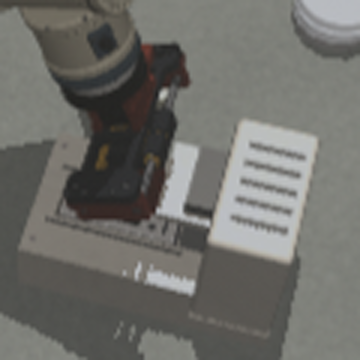

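Run:
```python
from h import *
import pickle
im=pickle.load(open('pics/w11.png.pkl','rb'))
P=atz(im,[[186,273],[387,275.5],[287,274.5]],130); print(P.round(1))
u=np.array([.3809,.9246]);v=np.array([-.9246,.3809])
for p in P: d=p[:2]-[560.3,125.4]; print((d@u).round(1),(d@v).round(1))
# front edge distance to finger +e face
r=np.array([[.19,.924,-.332],[.345,-.379,-.859],[-.919,.048,-.391]]); tip=np.array([573.5,161.5,79.8])
for q in (P[2],P[2]-[0,0,8]): print('tool coords of shelf edge rel tip',(r.T@(q-tip)).round(1))
```

```text
[[536.9 174.3 130. ]
 [612.9 141.6 130. ]
 [574.5 158.2 130. ]]
36.3 40.2
35.0 -42.5
35.7 -0.6
tool coords of shelf edge rel tip [-47.1   4.6 -17.1]
tool coords of shelf edge rel tip [-39.7   4.2 -14. ]
```

>>> apply_moves --commands '[[[0.001, 0.0015, -0.006, 0], [0.002, 0.003, -0.012, 0], [0.002, 0.0035, -0.014, 0], [0.002, 0.004, -0.015, 0]]]'

```text
t: 18.2
ee_pos: [540.7, 102.0, 231.0]
orientation: [1.837, 1.187, -1.174]
ft_force: [-0.1, 0.4, 1.2]
width: 0.3
```

>>> apply_moves --commands '[[[0, 0, -0.001, 0], [0, 0, -0.002, 0]]]'

```text
t: 18.45
ee_pos: [540.8, 102.0, 229.9]
orientation: [1.837, 1.188, -1.173]
ft_force: [-5.2, -3.2, 13.7]
width: 0.6
```

>>> apply_moves --commands '[[[0.0002, 0.0003, -0.0005, 0]]]'

```text
t: 18.58
ee_pos: [540.9, 102.2, 229.6]
orientation: [1.837, 1.188, -1.172]
ft_force: [-5.1, -3.7, 12.9]
width: 0.4
```

>>> apply_moves --commands '[[[0.0002, 0.0003, -0.0005, 0]]]'

```text
t: 18.7
ee_pos: [541.0, 102.4, 229.2]
orientation: [1.837, 1.188, -1.173]
ft_force: [-5.9, -5.1, 13.2]
width: 0.2
```

>>> apply_moves --commands '[[[0, 0.0001, -0.0006, 0], [0.0001, 0.0002, -0.0012, 0], [0.0001, 0.0004, -0.0018, 0], [0.0001, 0.0005, -0.0024, 0]]]'

```text
t: 19.2
ee_pos: [541.3, 103.1, 227.1]
orientation: [1.838, 1.188, -1.172]
ft_force: [-5.3, -2.6, 15.4]
width: 0.4
```

Run:
```python
from h import *
snap('side','s12.png');snap('scene','sc12.png')
s=cv2.imread('pics/s12.png');a=cv2.resize(s[170:260,190:290],None,fx=6,fy=6,interpolation=cv2.INTER_CUBIC)
cv2.imwrite('pics/s12c.png',a)
```

```text
(no output)
```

View pics/s12c.png

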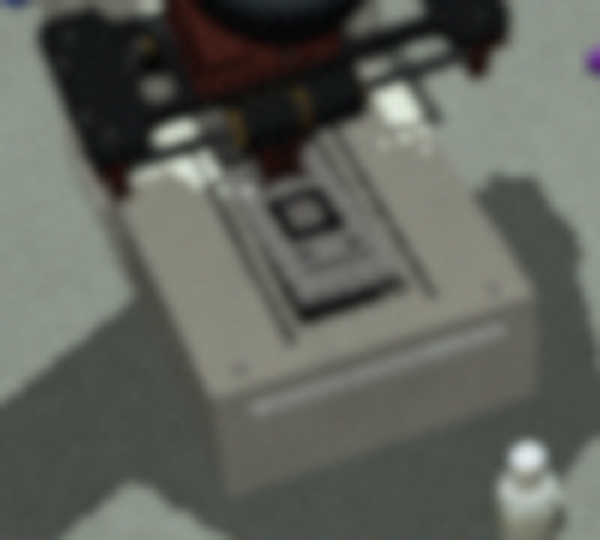

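>>> apply_moves --commands '[[[0.0001, 0.0002, -0.0006, 0], [0.0002, 0.0003, -0.0012, 0], [0.0002, 0.0005, -0.0018, 0]]]'

```text
t: 19.68
ee_pos: [541.8, 103.8, 225.5]
orientation: [1.838, 1.188, -1.171]
ft_force: [-4.0, -1.3, 14.4]
width: 0.5
```

>>> apply_moves --commands '[[[0, 0.0001, -0.0006, 0], [0.0001, 0.0003, -0.0012, 0]]]'

```text
t: 19.92
ee_pos: [542.0, 104.2, 224.3]
orientation: [1.839, 1.187, -1.171]
ft_force: [-3.6, -0.4, 14.3]
width: 0.4
```

>>> apply_moves --commands '[[[0.0001, 0.0002, -0.0006, 0]]]'

```text
t: 20.05
ee_pos: [542.2, 104.3, 223.9]
orientation: [1.839, 1.187, -1.171]
ft_force: [-5.9, -1.3, 19.6]
width: 0.3
```

>>> apply_moves --commands '[[[0.0001, 0.0002, -0.0006, 0]]]'

```text
t: 20.18
ee_pos: [542.3, 104.5, 223.7]
orientation: [1.839, 1.187, -1.17]
ft_force: [-6.6, -2.4, 22.0]
width: 0.8
```

Run:
```python
from h import *
snap('side','s13.png')
s=cv2.imread('pics/s13.png');a=cv2.resize(s[170:260,190:290],None,fx=6,fy=6,interpolation=cv2.INTER_CUBIC)
cv2.imwrite('pics/s13c.png',a)
```

```text
(no output)
```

View pics/s13c.png

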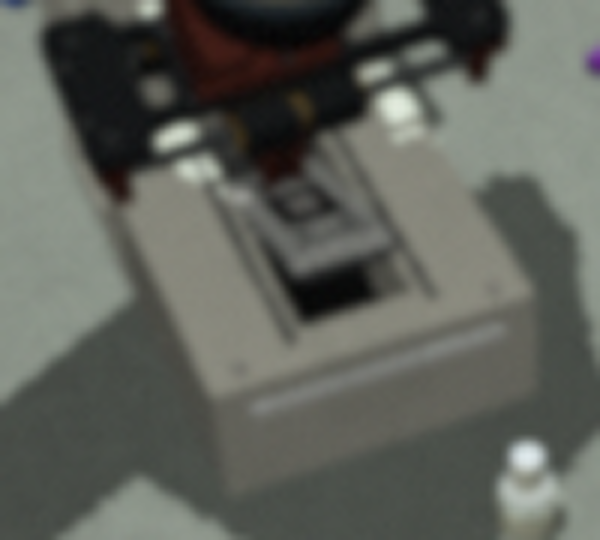

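>>> apply_moves --commands '[[[-0.001, -0.0015, 0.004, 0], [-0.003, -0.006, 0.015, 0], [-0.009, -0.017, 0.044, 0], [-0.016, -0.03, 0.077, 0], [-0.024, -0.045, 0.115, 0], [-0.032, -0.06, 0.15, 0], [-0.04, -0.08, 0.19, 0], [-0.045, -0.1, 0.22, 0]]]'

```text
t: 21.22
ee_pos: [496.0, 3.5, 443.6]
orientation: [1.837, 1.186, -1.173]
ft_force: [-0.1, 0.4, -0.1]
width: 0.4
```

```bash
python3 st.py
python3 - <<'E'
from h import *
snap('wrist','w14.png');snap('side','s14.png')
s=cv2.imread('pics/s14.png');a=cv2.resize(s[130:260,180:290],None,fx=4.5,fy=4.5,interpolation=cv2.INTER_CUBIC)
cv2.imwrite('pics/s14c.png',a)
s=cv2.imread('pics/w14.png');a=cv2.resize(s[60:300,180:380],None,fx=3,fy=2.5,interpolation=cv2.INTER_CUBIC)
cv2.imwrite('pics/w14c.png',a)
for n in('scene','side'): print(n,[(np.round(r['position'],0).tolist(),round(r['conf'],2)) for r in models.place_of(n,'carrier')][:4])
E
```

```text
t 21.225
qpos [-0.1104  0.1607  1.9276  0.464   0.9431  0.0157]
ee_pos [496.0164   3.5027 443.6195]
orientation [ 1.8368  1.1858 -1.1728]
ft_force [-0.1161  0.4126 -0.1246]
moment [-0.1923  0.1535  0.0144]
width 0.4203
[[ 0.191  0.923 -0.333]
 [ 0.343 -0.381 -0.859]
 [-0.92   0.05  -0.39 ]]
az 0.0071 r 496.0 tilt 0.4038 tiltaz 1.062 jaw az -0.3913 tip [530.8  66.  276.3]
scene [([793.0, 103.0, 1.0], 0.9), ([665.0, -92.0, -0.0], 0.84), ([559.0, 125.0, 52.0], 0.41)]
side [([795.0, 104.0, 0.0], 0.77), ([664.0, -92.0, -0.0], 0.57)]
```

View pics/s14c.png

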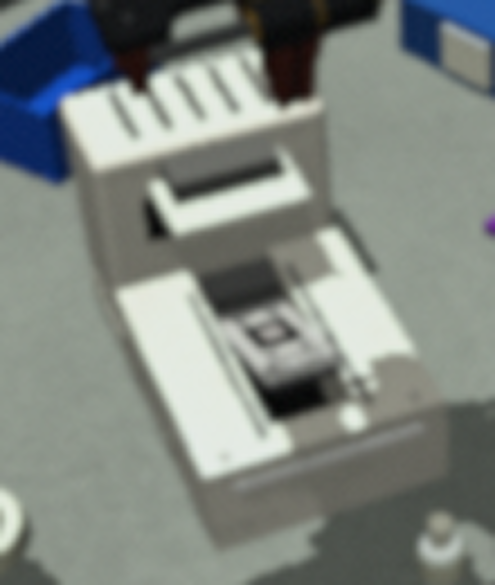

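View pics/w14c.png

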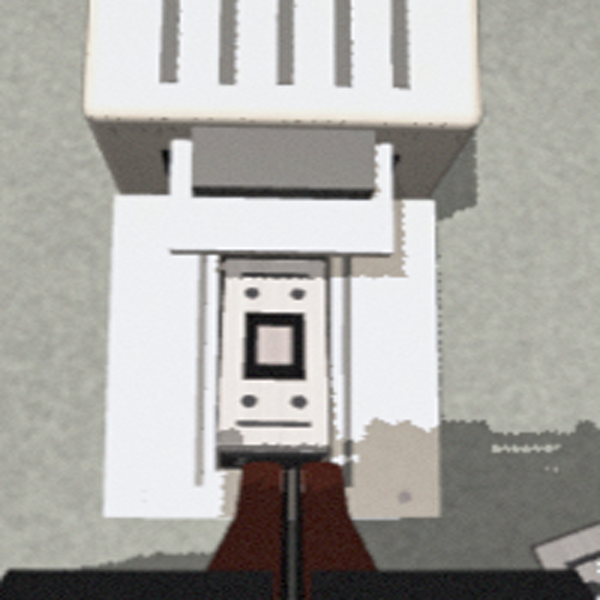

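Run:
```python
from h import *
import pickle
im=pickle.load(open('pics/w14.png.pkl','rb'))
for rd in ((560.3,125.4,1.18),):
  for th in (.36,.40):
    c,s=np.cos(rd[2]),np.sin(rd[2])
    def w(S,y,h):
        x=20+S*np.cos(th)+h*np.sin(th); z=51-S*np.sin(th)+h*np.cos(th)
        return [rd[0]+c*x-s*y,rd[1]+s*x+c*y,z]
    for S,y,h in((-75,22,8),(-75,-22,8),(-75,22,0),(-75,-22,0),(-20,0,8)):
        q=proj(im,[w(S,y,h)])[0]; print(th,(S,y,h),np.round(w(S,y,h),1),'crop',((q[0]-180)*3).round(0),((q[1]-60)*2.5).round(0))
```

```text
0.36 (-75, 22, 8) [521.9  90.   84.9] crop 221.0 449.0
0.36 (-75, -22, 8) [562.6  73.2  84.9] crop 333.0 449.0
0.36 (-75, 22, 0) [520.8  87.4  77.4] crop 221.0 455.0
0.36 (-75, -22, 0) [561.5  70.6  77.4] crop 331.0 455.0
0.36 (-20, 0, 8) [561.9 129.2  65.5] crop 275.0 347.0
0.4 (-75, 22, 8) [522.4  91.3  87.6] crop 221.0 445.0
0.4 (-75, -22, 8) [563.1  74.5  87.6] crop 333.0 446.0
0.4 (-75, 22, 0) [521.3  88.4  80.2] crop 221.0 453.0
0.4 (-75, -22, 0) [561.9  71.6  80.2] crop 332.0 453.0
0.4 (-20, 0, 8) [562.1 129.7  66.2] crop 275.0 346.0
```

>>> apply_moves --commands '[[[0.003, 0.005, -0.04, 0], [0.006, 0.01, -0.08, 0], [0.009, 0.016, -0.12, 0], [0.014, 0.024, -0.15, 0], [0.0175, 0.032, -0.175, 0], [0.02, 0.036, -0.19, 0], [0.02, 0.036, -0.19, 0]]]' --gripper 0.0878

```text
t: 22.3
ee_pos: [516.2, 40.8, 250.1]
orientation: [1.835, 1.19, -1.177]
ft_force: [-0.6, 0.1, 0.8]
width: 67.2
```

```bash
python3 st.py
python3 - <<'E'
from h import *
snap('wrist','w15.png');snap('side','s15.png')
s=cv2.imread('pics/s15.png');a=cv2.resize(s[130:260,180:290],None,fx=4.5,fy=4.5,interpolation=cv2.INTER_CUBIC)
cv2.imwrite('pics/s15c.png',a)
for n in('scene','side'): print(n,[(np.round(r['position'],0).tolist(),round(r['conf'],2)) for r in models.search_frame(n,'rest')][:4])
E
```

```text
t 22.3
qpos [-0.0306  0.5021  2.0137  0.7234  0.5567 -0.2587]
ee_pos [516.1798  40.796  250.1322]
orientation [ 1.835   1.1898 -1.1765]
ft_force [-0.6375  0.0899  0.8289]
moment [-0.1913  0.1362  0.0223]
width 67.2457
[[ 0.187  0.924 -0.334]
 [ 0.344 -0.38  -0.859]
 [-0.92   0.045 -0.389]]
az 0.0789 r 517.8 tilt 0.4024 tiltaz 1.074 jaw az -0.3901 tip [550.2 103.4  82.7]
scene [([594.0, -280.0, 84.0], 0.67)]
side [([584.0, -280.0, 83.0], 0.94)]
```

View pics/w15.png

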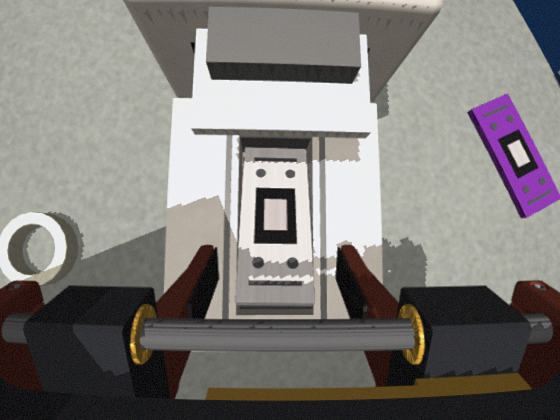

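View pics/s15c.png

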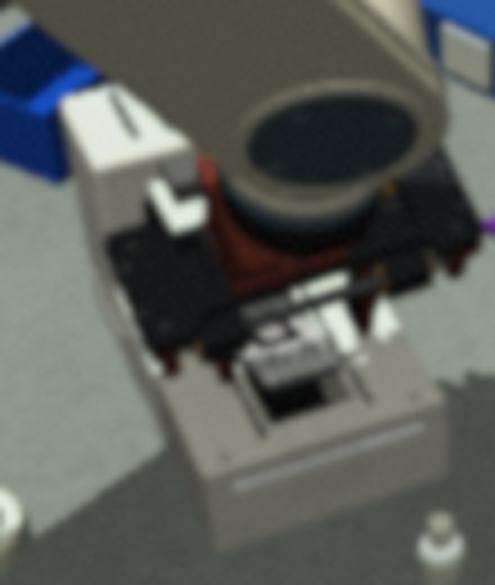

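>>> apply_moves --commands '[[[0.001, 0.001, -0.008, 0], [0.0016, 0.0022, -0.0155, 0], [0.0016, 0.0022, -0.0155, 0]]]'

```text
t: 22.88
ee_pos: [518.2, 42.5, 235.6]
orientation: [1.837, 1.188, -1.175]
ft_force: [-0.6, -0.0, 0.9]
width: 87.5
```

>>> apply_moves --commands '[[[0, 0, 0, 0], [0, 0, 0, 0], [0, 0, 0, 0], [0, 0, 0, 0], [0, 0, 0, 0], [0, 0, 0, 0]]]' --gripper 0.03

```text
t: 23.62
ee_pos: [517.7, 42.7, 236.0]
orientation: [1.836, 1.189, -1.175]
ft_force: [-4.4, 0.5, 3.1]
width: 43.9
```

```bash
python3 st.py
python3 - <<'E'
from h import *
snap('wrist','w16.png')
E
```

```text
t 23.625
qpos [-0.0268  0.5308  2.014   0.759   0.533  -0.2962]
ee_pos [517.6623  42.703  236.0261]
orientation [ 1.8361  1.1892 -1.1746]
ft_force [-4.3894  0.5016  3.1398]
moment [0.1014 0.8485 0.2371]
width 43.8521
[[ 0.188  0.924 -0.333]
 [ 0.345 -0.38  -0.858]
 [-0.92   0.047 -0.39 ]]
az 0.0823 r 519.4 tilt 0.4038 tiltaz 1.071 jaw az -0.3903 tip [552.  105.5  68.7]
```

View pics/w16.png

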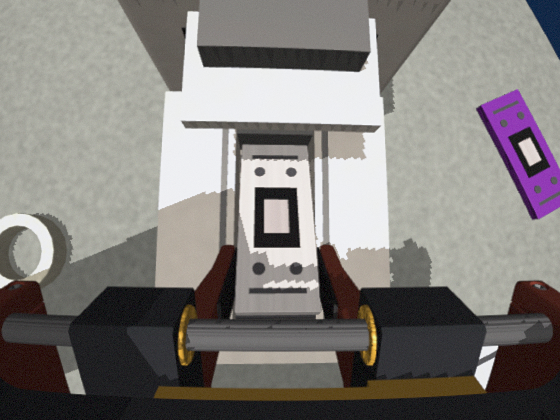

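>>> apply_moves --commands '[[[0, 0, 0.005, 0], [0, 0, 0.011, 0], [-0.002, -0.005, 0.02, 0], [-0.006, -0.014, 0.032, 0], [-0.011, -0.028, 0.046, 0], [-0.017, -0.042, 0.062, 0], [-0.023, -0.055, 0.09, 0], [-0.027, -0.065, 0.13, 0]]]'

```text
t: 24.68
ee_pos: [490.3, -23.8, 367.2]
orientation: [1.837, 1.187, -1.176]
ft_force: [0.7, -0.1, -1.7]
width: 43.5
```

```bash
python3 st.py
python3 - <<'E'
from h import *
snap('wrist','w17.png');snap('side','s17.png')
s=cv2.imread('pics/s14.png');b=cv2.resize(s[250:350,330:440],None,fx=5,fy=5,interpolation=cv2.INTER_CUBIC)
cv2.imwrite('pics/r14c.png',b)
s=cv2.imread('pics/scene0.png');b=cv2.resize(s[200:270,140:220],None,fx=7,fy=7,interpolation=cv2.INTER_CUBIC)
cv2.imwrite('pics/r0c.png',b)
E
```

```text
t 24.675
qpos [-0.1695  0.2677  2.0004  0.5366  0.8104 -0.1493]
ee_pos [490.2909 -23.8471 367.2091]
orientation [ 1.8369  1.1869 -1.1761]
ft_force [ 0.6859 -0.077  -1.6864]
moment [-0.3586  0.1971  0.0124]
width 43.4908
[[ 0.189  0.923 -0.335]
 [ 0.343 -0.382 -0.858]
 [-0.92   0.047 -0.389]]
az -0.0486 r 490.9 tilt 0.4029 tiltaz 1.068 jaw az -0.3922 tip [524.7  38.7 199.8]
```

View pics/w17.png

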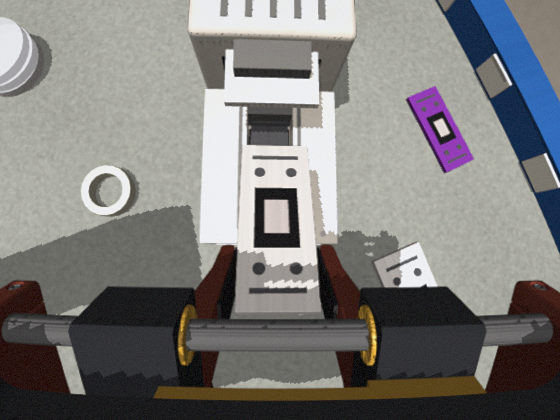

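View pics/s17.png

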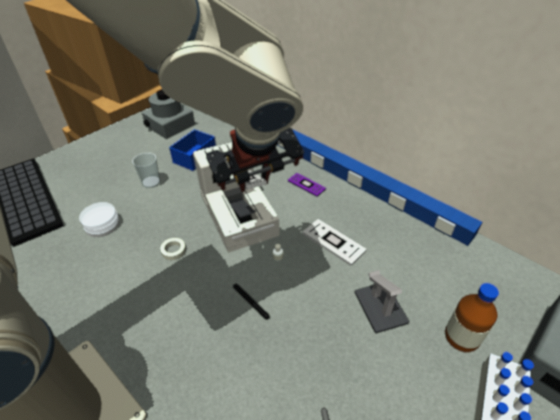

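View pics/r14c.png

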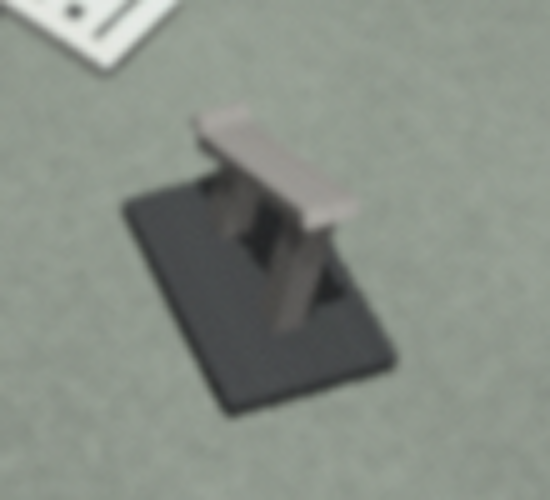

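View pics/r0c.png

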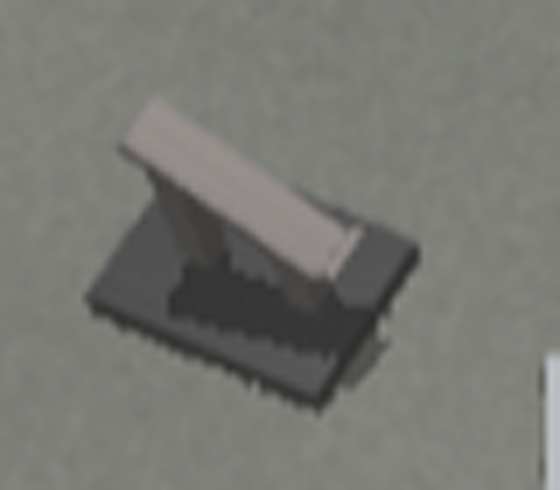

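```bash
cat > fitrest.py <<'E'
from h import *
import pickle
from scipy.optimize import least_squares
sc=pickle.load(open('pics/scene0.png.pkl','rb')); sd=pickle.load(open('pics/s14.png.pkl','rb'))
B=.55
def rail(x,y,z): return (x*np.cos(B)+z*np.sin(B),y,86-x*np.sin(B)+z*np.cos(B))
A=[((157,97),rail(-36,12,0)),((120,148),rail(-36,-12,0)),((362,226),rail(55,12,8)),((325,277),rail(55,-12,8))]
Af=[((418,250),(55,40)),((318,404),(55,-40)),((88,298),(-55,-40))]
S=[((303,225),rail(-36,12,0)),((357,207),rail(-36,-12,0))]
Sf=[((230,408),(-55,40)),((397,360),(-55,-40)),((125,207),(55,40))]
px=lambda a,s,o:(np.array(a)+.5)/s-.5+np.array(o)
def Wd(p,P):
    c,s=np.cos(p[2]),np.sin(p[2]); return [p[0]+c*P[0]-s*P[1],p[1]+s*P[0]+c*P[1],P[2]]
def res(p,m=3):
    o=[]
    for im,R_,F,s,off,k in((sc,A,Af,7,(140,200),1),(sd,S,Sf,5,(330,250),2)):
        if not m&k: continue
        for a,P in R_: o.append((proj(im,[Wd(p,P)])[0]-px(a,s,off)))
        for a,P in F: o.append((proj(im,[Wd(p,(P[0]+p[3],P[1],12))])[0]-px(a,s,off)))
    return np.array(o).ravel()
if __name__=='__main__':
  for m in(1,2,3):
    s=least_squares(res,[585,-284,1.0,0],args=(m,),loss='soft_l1'); print(m,s.x.round(3)); print(res(s.x,m).reshape(-1,2).round(1).tolist())
E
python3 fitrest.py
```

```text
1 [ 5.85455e+02 -2.85254e+02  1.03200e+00  4.63000e-01]
[[0.0, 0.1], [0.4, -0.3], [-0.7, 0.5], [-0.0, 0.2], [0.7, -0.8], [0.1, -0.0], [-0.6, 0.2]]
2 [ 581.817 -289.742    1.043    2.945]
[[0.3, -0.5], [0.5, 0.0], [-0.6, 1.0], [0.7, 0.2], [-1.5, -1.1]]
3 [ 584.399 -287.07     1.04     0.638]
[[-0.7, -0.1], [-0.3, -0.5], [-1.3, 0.1], [-0.6, -0.2], [0.1, -1.2], [-0.3, -0.4], [-1.2, 0.1], [-0.3, -2.1], [-0.1, -1.5], [-0.6, 0.3], [0.7, -0.3], [-1.3, -1.7]]
```

```bash
cat > hand.py <<'E'
from h import *
import pickle
from scipy.spatial.transform import Rotation as R
from scipy.optimize import least_squares
def pose(ori,p): 
    T=np.eye(4);T[:3,:3]=R.from_rotvec(ori).as_matrix();T[:3,3]=p;return T
psi=1.18;th=.4
Tg=pose([1.8361,1.1892,-1.1746],[517.66,42.70,236.03])
Rz=R.from_euler('z',psi)*R.from_euler('y',th)
Tc=np.eye(4);Tc[:3,:3]=Rz.as_matrix();Tc[:3,3]=[560.9,126.9,58.8]
H0=np.linalg.inv(Tg)@Tc
C8=np.array([[55,22,8],[55,-22,8],[-55,22,8],[-55,-22,8],[0,0,8]],float)
E
python3 - <<'E'
from hand import *
im=pickle.load(open('pics/w17.png.pkl','rb'))
T=pose([1.8369,1.1869,-1.1761],[490.29,-23.85,367.21])@H0
print(T.round(3))
q=proj(im,(T[:3,:3]@C8.T).T+T[:3,3]); print(q.round(1))
img=cv2.imread('pics/w17.png'); a=cv2.resize(img[130:330,200:360],None,fx=4,fy=3,interpolation=cv2.INTER_CUBIC)
for x in q: cv2.circle(a,(int((x[0]-200)*4),int((x[1]-130)*3)),3,(0,0,255),1)
cv2.imwrite('pics/w17c.png',a)
E
```

```text
[[ 3.52000e-01 -9.24000e-01  1.49000e-01  5.33688e+02]
 [ 8.51000e-01  3.83000e-01  3.61000e-01  6.00900e+01]
 [-3.90000e-01 -0.00000e+00  9.21000e-01  1.89895e+02]
 [ 0.00000e+00  0.00000e+00  0.00000e+00  1.00000e+00]]
[[241.9 144.6]
 [307.3 145.6]
 [233.9 313.4]
 [321.6 312.6]
 [276.1 216.8]]
```

View pics/w17c.png

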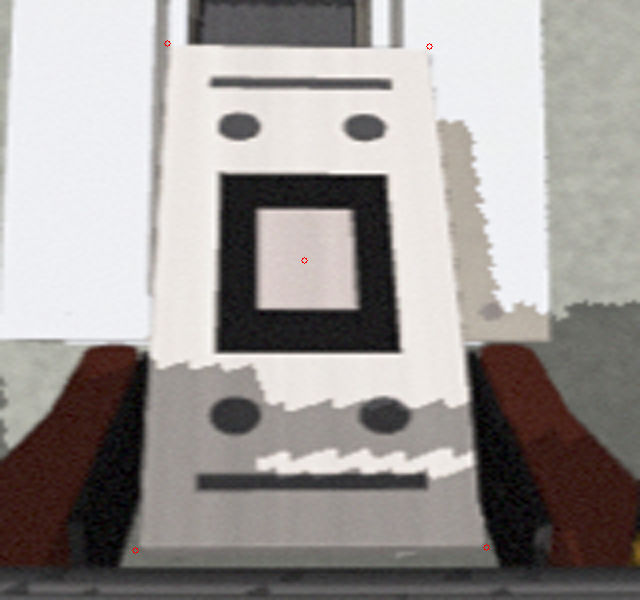

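>>> apply_moves --commands '[[[-0.005, 0, 0.05, 0.1], [-0.01, 0, 0.11, 0.25], [-0.02, 0, 0.17, 0.42], [-0.03, -0.002, 0.23, 0.6], [-0.04, -0.004, 0.29, 0.78], [-0.05, -0.006, 0.35, 0.96], [-0.06, -0.008, 0.41, 1.14], [-0.07, -0.01, 0.46, 1.32]]]'

```text
t: 25.78
ee_pos: [420.5, -32.8, 828.0]
orientation: [0.653, 1.879, -0.365]
ft_force: [-0.6, -0.3, -2.4]
width: 43.8
```

>>> apply_moves --commands '[[[-0.01, -0.002, 0.05, 0.18], [-0.015, -0.004, 0.09, 0.36], [-0.022, -0.006, 0.13, 0.52], [-0.022, -0.006, 0.16, 0.54]]]'

```text
t: 26.28
ee_pos: [398.6, -38.6, 987.6]
orientation: [0.13, 1.966, -0.016]
ft_force: [-0.1, -0.7, -1.8]
width: 43.7
```

```bash
python3 st.py
python3 - <<'E'
from h import *
snap('wrist','w18.png')
E
```

```text
t 26.275
qpos [-0.1361  0.0285  0.897   0.0619  2.6168 -1.5702]
ee_pos [398.6001 -38.594  987.5897]
orientation [ 0.13    1.9658 -0.0165]
ft_force [-0.1464 -0.6656 -1.773 ]
moment [-0.081  -0.3519  0.0314]
width 43.6561
[[-0.383  0.099  0.919]
 [ 0.084  0.994 -0.072]
 [-0.92   0.049 -0.389]]
az -0.0965 r 400.5 tilt 0.4026 tiltaz 2.926 jaw az 1.4714 tip [328.9 -23.4 820.1]
```

View pics/w18.png

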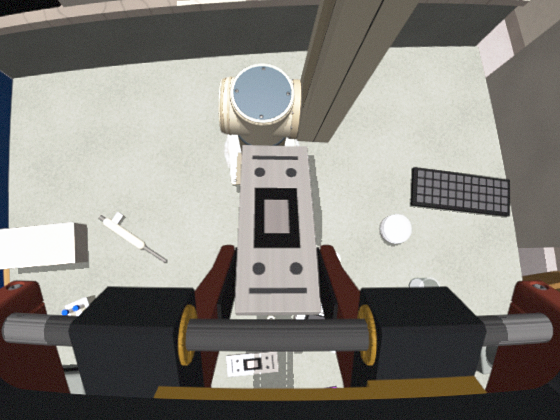

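>>> apply_moves --commands '[[[0, 0, 0.02, 0.16], [0, 0, 0.045, 0.3]]]'

```text
t: 26.58
ee_pos: [398.5, -39.5, 1022.9]
orientation: [-0.17, 1.963, 0.179]
ft_force: [-0.2, -0.2, -1.7]
width: 43.8
```

>>> apply_moves --commands '[[[0, 0, 0.5, 0]]]'

```text
t: 26.7
ee_pos: [389.6, -43.3, 1038.3]
orientation: [-0.183, 1.925, 0.167]
ft_force: [0.2, -0.6, -1.4]
width: 43.9
```

>>> apply_moves --commands '[[[0, 0, 0.5, 0]]]'

```text
t: 26.82
ee_pos: [379.0, -47.6, 1054.6]
orientation: [-0.198, 1.886, 0.153]
ft_force: [0.1, 0.5, -1.4]
width: 43.8
```

```bash
python3 st.py
```

```text
t 26.825
qpos [-0.1233  0.0579  0.6943 -0.2252  2.6871 -2.0974]
ee_pos [ 378.9898  -47.5744 1054.6357]
orientation [-0.1975  1.8858  0.1533]
ft_force [ 0.1134  0.4718 -1.3737]
moment [ 0.1125 -0.2763  0.0487]
width 43.7521
[[-0.311 -0.213  0.926]
 [-0.06   0.977  0.204]
 [-0.948  0.008 -0.317]]
az -0.1249 r 382.0 tilt 0.3225 tiltaz -2.95 jaw az 1.7851 tip [322.4 -58.5 882. ]
```

>>> apply_moves --commands '[[[0, 0, 0.5, -0.17]]]'

```text
t: 26.95
ee_pos: [368.5, -49.5, 1064.5]
orientation: [-0.045, 1.848, 0.026]
ft_force: [-0.2, 0.2, -2.0]
width: 43.6
```

>>> apply_moves --commands '[[[0, 0, 0.5, -0.15]]]'

```text
t: 27.08
ee_pos: [359.3, -49.4, 1076.2]
orientation: [0.089, 1.804, -0.084]
ft_force: [-0.4, -0.2, -2.2]
width: 43.6
```

```bash
python3 st.py
```

```text
t 27.075
qpos [-0.1618  0.0432  0.6449 -0.0501  2.6871 -1.6676]
ee_pos [ 359.2725  -49.4345 1076.1859]
orientation [ 0.0894  1.8043 -0.0842]
ft_force [-0.4397 -0.182  -2.2055]
moment [ 0.0101 -0.2432  0.0186]
width 43.606
[[-0.232  0.106  0.967]
 [ 0.016  0.994 -0.105]
 [-0.972 -0.009 -0.233]]
az -0.1367 r 362.7 tilt 0.2351 tiltaz 3.074 jaw az 1.4644 tip [317.  -46.6 899.2]
```

```bash
cat > plan.py <<'E'
from hand import *
import sys
B=.55
def restT(x0,y0,ps):
    T=np.eye(4);T[:3,:3]=(R.from_euler('z',ps)*R.from_euler('y',B)).as_matrix();T[:3,3]=[x0,y0,86];return T
def report(rest,H=H0,aim=(-2,0,0)):
    o=readout.get_obs(); T=pose(o['orientation'],o['ee_pos']); C=T@H; Rs=restT(*rest)
    L=np.linalg.inv(Rs)@C; print('carrier in rest',L[:3,3].round(1),'x axis',L[:3,0].round(3),'z axis',L[:3,2].round(3))
    dpsi=rest[2]-np.arctan2(C[1,0],C[0,0]); dpsi=(dpsi+np.pi)%(2*np.pi)-np.pi
    Rn=R.from_euler('z',dpsi).as_matrix()
    tgt=Rs[:3,3]+Rs[:3,:3]@np.array(aim,float)
    tcp=tgt-(Rn@(C[:3,3]-T[:3,3])); print('turn',dpsi.round(4),'TCP target',tcp.round(1),'shift',(tcp-T[:3,3]).round(1))
    print('carrier tilt',np.arcsin(-C[2,0]).round(3))
if __name__=='__main__': report((584.5,-286.5,1.04))
E
python3 plan.py
```

```text
carrier in rest [-364.9  371.4  714.2] x axis [-0.034  0.76  -0.649] z axis [-0.589  0.51   0.627]
turn -2.0222 TCP target [ 551.8 -343.1  277.6] shift [ 192.5 -293.7 -798.6]
carrier tilt 0.566
```

>>> apply_moves --commands '[[[0.01, -0.015, -0.04, -0.1], [0.025, -0.03, -0.09, -0.25], [0.04, -0.05, -0.14, -0.42], [0.055, -0.075, -0.19, -0.6], [0.07, -0.1, -0.245, -0.78], [0.085, -0.125, -0.3, -0.96], [0.1, -0.15, -0.355, -1.14], [0.115, -0.175, -0.41, -1.32]]]'

```text
t: 28.08
ee_pos: [473.5, -224.9, 663.6]
orientation: [1.258, 1.463, -1.003]
ft_force: [0.6, 0.1, -1.2]
width: 43.9
```

>>> apply_moves --commands '[[[0.013, -0.02, -0.055, -0.18], [0.026, -0.04, -0.11, -0.36], [0.039, -0.06, -0.165, -0.54], [0.052, -0.08, -0.22, -0.68], [0.065, -0.1, -0.265, -0.68], [0.077, -0.119, -0.305, -0.68], [0.077, -0.119, -0.309, -0.68]]]'

```text
t: 28.95
ee_pos: [549.5, -343.2, 353.1]
orientation: [1.801, 1.046, -1.434]
ft_force: [0.1, 0.3, -1.9]
width: 43.9
```

```bash
python3 st.py;python3 plan.py
python3 - <<'E'
from h import *
snap('wrist','w20.png');snap('side','s20.png');snap('scene','sc20.png')
s=cv2.imread('pics/s20.png');a=cv2.resize(s[180:350,310:450],None,fx=3.5,fy=3.5,interpolation=cv2.INTER_CUBIC)
cv2.imwrite('pics/s20c.png',a)
E
```

```text
t 28.95
qpos [-0.6223  0.5234  1.6067  0.2672  1.0659 -0.2244]
ee_pos [ 549.47   -343.2082  353.0841]
orientation [ 1.8015  1.0463 -1.4345]
ft_force [ 0.1288  0.2982 -1.8745]
moment [-0.2391  0.1863  0.0258]
width 43.8726
[[ 0.104  0.862 -0.497]
 [ 0.21  -0.507 -0.836]
 [-0.972 -0.017 -0.234]]
az -0.5583 r 647.8 tilt 0.2364 tiltaz 1.111 jaw az -0.5321 tip [ 568.4 -305.   176.1]
carrier in rest [-42.4   5.1  63.8] x axis [ 1.     0.026 -0.015] z axis [ 0.016 -0.059  0.998]
turn -0.0308 TCP target [ 552.7 -343.9  277.5] shift [  3.2  -0.7 -75.6]
carrier tilt 0.564
```

View pics/w20.png

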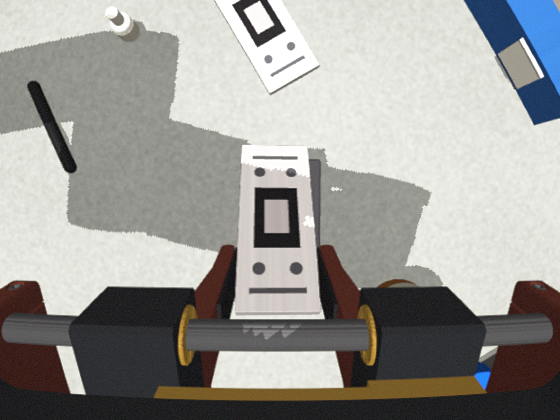

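View pics/s20c.png

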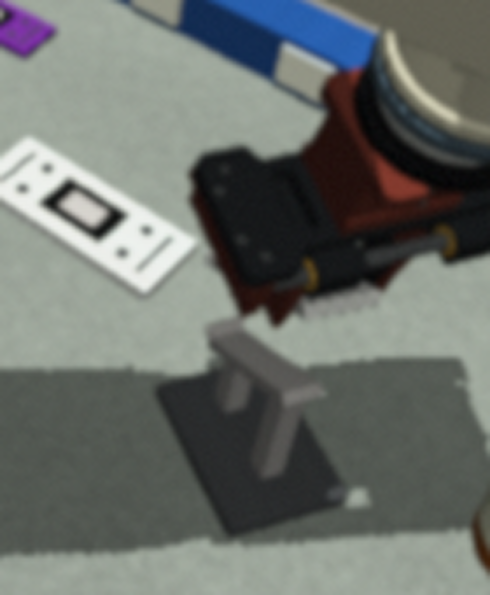

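View pics/sc20.png

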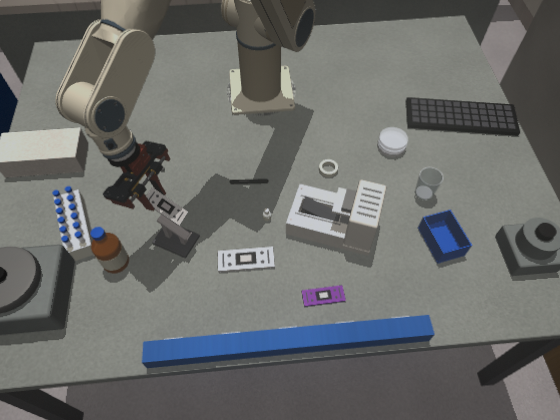

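Run:
```python
from hand import *
T=pose([1.8015,1.0463,-1.4345],[549.47,-343.21,353.08]);C=T@H0
for n,o,f in(('sc20',(140,170,70,90),6),('s20',(350,230,90,90),6)):
    im=pickle.load(open('pics/%s.png.pkl'%n,'rb')); q=proj(im,(C[:3,:3]@C8.T).T+C[:3,3]); print(n,q.round(1).tolist())
    img=cv2.imread('pics/%s.png'%n)[o[1]:o[1]+o[3],o[0]:o[0]+o[2]]; a=cv2.resize(img,None,fx=f,fy=f,interpolation=cv2.INTER_CUBIC)
    for x in q: cv2.circle(a,tuple(int((x[i]-o[i]+.5)*f) for i in(0,1)),4,(0,0,255),1)
    # fingertips
    for s in(22,-22,31,-31):
        x=proj(im,[T[:3,:3]@[182,s,0]+T[:3,3]])[0]; cv2.circle(a,tuple(int((x[i]-o[i]+.5)*f) for i in(0,1)),4,(0,255,0),1)
    cv2.imwrite('pics/%sd.png'%n,a)
```

```text
sc20 [[187.7, 211.8], [178.8, 225.4], [151.7, 187.2], [142.1, 200.8], [165.3, 206.4]]
s20 [[367.4, 252.5], [386.9, 248.7], [396.3, 268.6], [418.2, 264.0], [391.3, 257.9]]
```

View pics/sc20d.png

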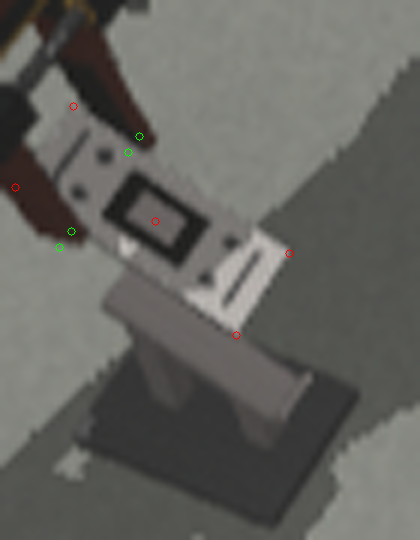

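View pics/s20d.png

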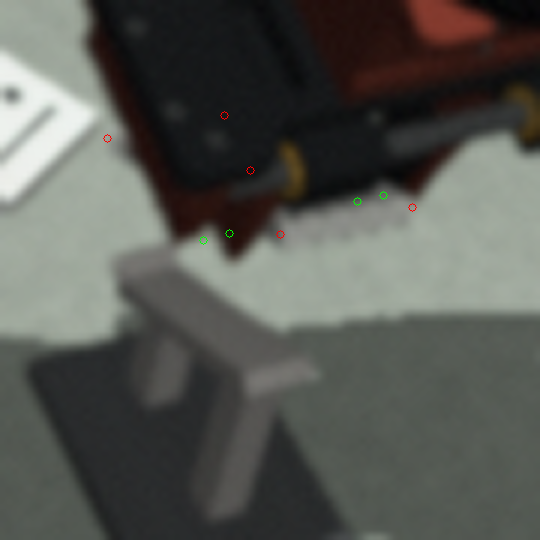

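Run:
```python
from plan import *
report((585,-286,1.038),aim=(-3,0,0))
from fitrest import sc as s0
im=pickle.load(open('pics/sc20.png.pkl','rb'));img=cv2.imread('pics/sc20.png')[170:260,140:210]; a=cv2.resize(img,None,fx=6,fy=6,interpolation=cv2.INTER_CUBIC)
Rs=restT(585,-286,1.038)
for P in((-36,12,0),(-36,-12,0),(55,12,8),(55,-12,8),(59,12,8),(59,-12,8)):
    x=proj(im,[Rs[:3,:3]@np.array(P,float)+Rs[:3,3]])[0]; cv2.circle(a,(int((x[0]-139.5)*6),int((x[1]-169.5)*6)),4,(0,0,255),1)
cv2.imwrite('pics/sc20e.png',a)
im=pickle.load(open('pics/s20.png.pkl','rb'));img=cv2.imread('pics/s20.png')[230:320,350:440]; a=cv2.resize(img,None,fx=6,fy=6,interpolation=cv2.INTER_CUBIC)
for P in((-36,12,0),(-36,-12,0),(55,12,8),(55,-12,8),(59,12,8),(59,-12,8)):
    x=proj(im,[Rs[:3,:3]@np.array(P,float)+Rs[:3,3]])[0]; cv2.circle(a,(int((x[0]-349.5)*6),int((x[1]-229.5)*6)),4,(0,0,255),1)
cv2.imwrite('pics/s20e.png',a)
```

```text
carrier in rest [-45.    3.4  68.4] x axis [ 1.     0.025 -0.015] z axis [ 0.016 -0.051  0.999]
turn -0.0295 TCP target [ 551.7 -343.4  278.1] shift [  1.3  -0.7 -80.2]
carrier tilt 0.565
```

View pics/sc20e.png

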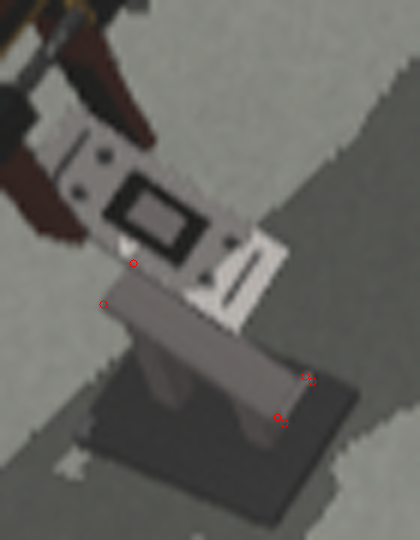

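View pics/s20e.png

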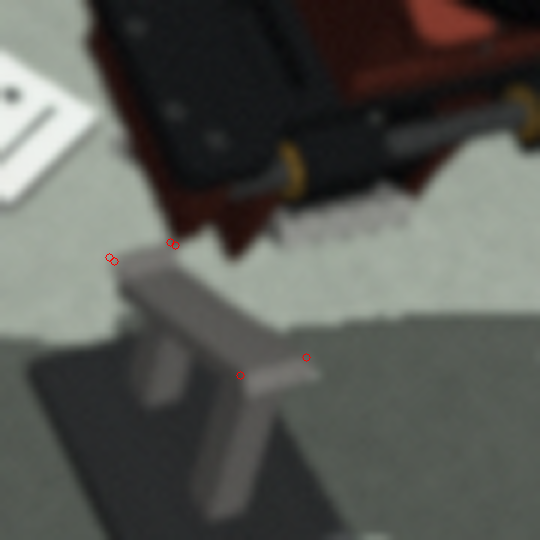

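>>> apply_moves --commands '[[[0.0005, 0, -0.02, 0], [0.001, 0, -0.04, 0], [0.0013, -0.0005, -0.06, -0.01], [0.0013, -0.0005, -0.07, -0.01], [0.0013, -0.0005, -0.073, -0.01], [0.0013, -0.0005, -0.075, -0.01]]]'

```text
t: 29.85
ee_pos: [552.4, -343.7, 282.9]
orientation: [1.808, 1.033, -1.434]
ft_force: [-0.3, -0.6, -1.9]
width: 43.9
```

```bash
python3 st.py|head -8
python3 - <<'E'
from plan import *
report((585,-286,1.038),aim=(-3,0,0))
snap('wrist','w21.png');snap('side','s21.png');snap('scene','sc21.png')
s=cv2.imread('pics/s21.png');a=cv2.resize(s[200:320,330:440],None,fx=5,fy=5,interpolation=cv2.INTER_CUBIC)
cv2.imwrite('pics/s21c.png',a)
s=cv2.imread('pics/sc21.png');a=cv2.resize(s[170:270,130:220],None,fx=6,fy=6,interpolation=cv2.INTER_CUBIC)
cv2.imwrite('pics/sc21c.png',a)
E
```

```text
t 29.85
qpos [-0.6203  0.6147  1.6367  0.2911  0.9392 -0.2574]
ee_pos [ 552.4355 -343.6911  282.9328]
orientation [ 1.8081  1.0327 -1.4337]
ft_force [-0.3062 -0.6242 -1.8717]
moment [-0.2696  0.1959 -0.0578]
width 43.8904
[[ 0.112  0.858 -0.502]
carrier in rest [-5.5  0.4  4.1] x axis [ 1.     0.016 -0.015] z axis [ 0.016 -0.055  0.998]
turn -0.0195 TCP target [ 551.7 -343.3  278.1] shift [-0.8  0.4 -4.8]
carrier tilt 0.565
```

View pics/s21c.png

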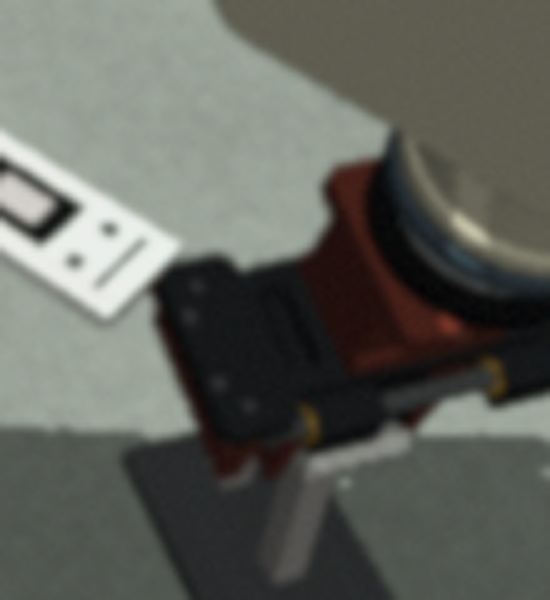

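View pics/sc21c.png

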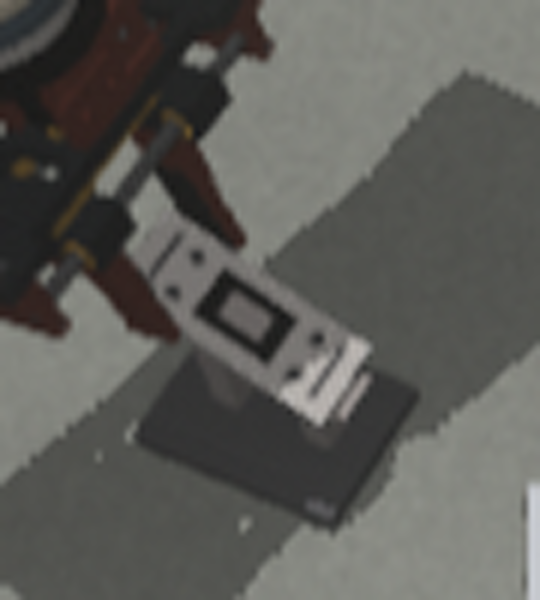

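>>> apply_moves --commands '[[[0, 0, -0.001, 0], [0, 0, -0.002, 0], [0, 0, -0.003, 0]]]'

```text
t: 30.38
ee_pos: [552.2, -343.6, 279.9]
orientation: [1.808, 1.033, -1.434]
ft_force: [-0.3, -0.1, -1.6]
width: 43.7
```

>>> apply_moves --commands '[[[0, 0, -0.0008, 0], [0, 0, -0.0016, 0]]]'

```text
t: 30.62
ee_pos: [552.3, -343.6, 278.4]
orientation: [1.808, 1.033, -1.434]
ft_force: [-0.9, -0.1, 0.5]
width: 43.8
```

Contact begins (about 2.4 N). A touch more, then look.

>>> apply_moves --commands '[[[0, 0, -0.0004, 0], [0, 0, -0.0008, 0]]]'

```text
t: 30.88
ee_pos: [552.4, -343.6, 277.8]
orientation: [1.808, 1.033, -1.434]
ft_force: [-0.8, 1.3, 3.3]
width: 43.9
```

Run:
```python
from plan import *
report((585,-286,1.038),aim=(-3,0,0))
snap('wrist','w22.png');snap('side','s22.png');snap('scene','sc22.png')
s=cv2.imread('pics/s22.png');a=cv2.resize(s[240:320,350:440],None,fx=6,fy=6,interpolation=cv2.INTER_CUBIC)
cv2.imwrite('pics/s22c.png',a)
s=cv2.imread('pics/sc22.png');a=cv2.resize(s[190:260,140:210],None,fx=8,fy=8,interpolation=cv2.INTER_CUBIC)
cv2.imwrite('pics/sc22c.png',a)
```

```text
carrier in rest [-2.7  0.5 -0.2] x axis [ 1.     0.016 -0.015] z axis [ 0.016 -0.055  0.998]
turn -0.0194 TCP target [ 551.6 -343.4  278.1] shift [-0.7  0.2  0.3]
carrier tilt 0.565
```

View pics/s22c.png

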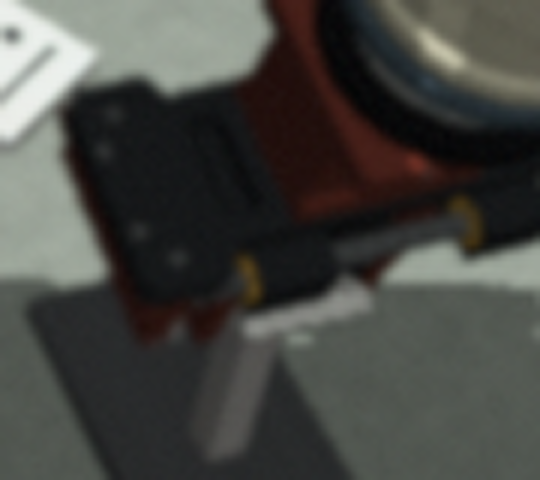

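View pics/sc22c.png

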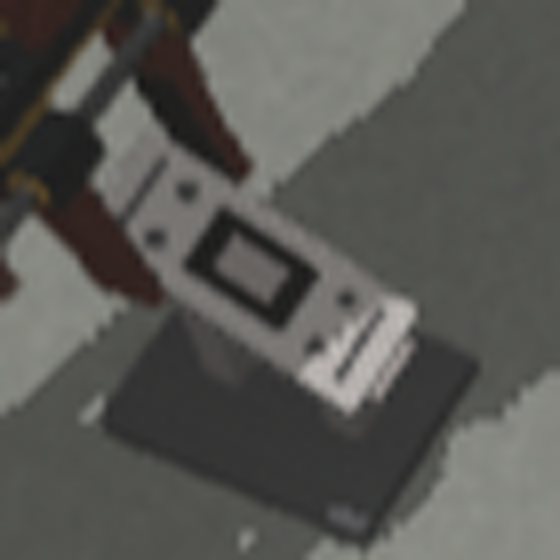

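>>> apply_moves --commands '[[[0, 0, 0, 0], [0, 0, 0, 0], [0, 0, 0, 0], [0, 0, 0, 0], [0, 0, 0, 0], [0, 0, 0, 0]]]' --gripper 0.0878

```text
t: 31.78
ee_pos: [552.2, -343.6, 277.4]
orientation: [1.808, 1.033, -1.434]
ft_force: [-0.3, -0.6, 0.1]
width: 87.6
```

Run:
```python
from h import *
snap('wrist','w23.png');snap('scene','sc23.png')
s=cv2.imread('pics/sc23.png');a=cv2.resize(s[190:260,140:210],None,fx=8,fy=8,interpolation=cv2.INTER_CUBIC)
cv2.imwrite('pics/sc23c.png',a)
```

```text
(no output)
```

View pics/w23.png

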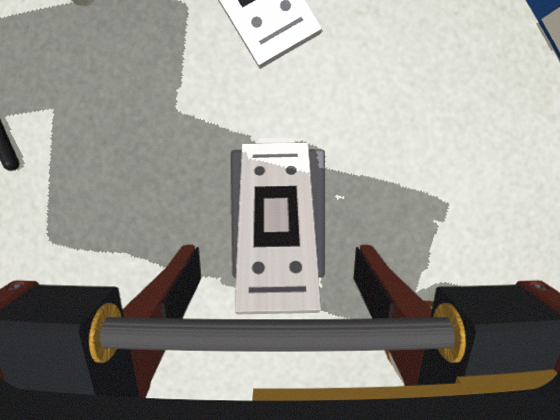

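View pics/sc23c.png

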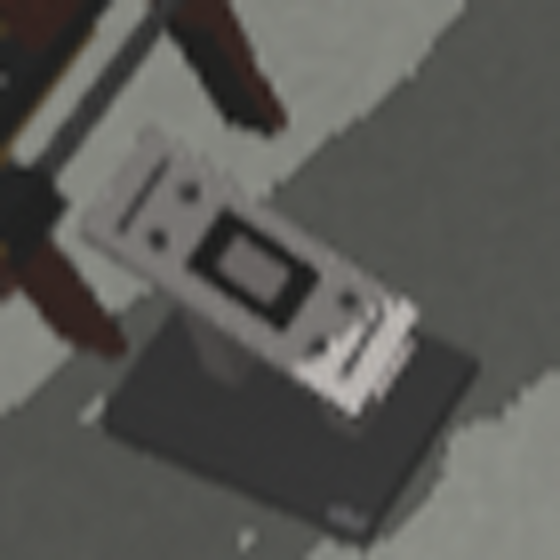

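>>> apply_moves --commands '[[[-0.001, -0.002, 0.01, 0], [-0.003, -0.006, 0.03, 0], [-0.007, -0.013, 0.06, 0], [-0.013, -0.024, 0.11, 0], [-0.019, -0.035, 0.16, 0], [-0.025, -0.046, 0.21, 0], [-0.025, -0.046, 0.21, 0]]]'

```text
t: 32.75
ee_pos: [527.1, -390.8, 494.4]
orientation: [1.809, 1.022, -1.428]
ft_force: [-0.7, -0.1, -0.3]
width: 87.9
```

Run:
```python
from plan import *
o=readout.get_obs(); print(o['t'],o['ft_force'],o['width'])
Rs=restT(585,-286,1.038)
for n in('wrist','side','scene'):
    im=snap(n,n+'24.png')
    q=proj(im,(Rs[:3,:3]@C8.T).T+Rs[:3,3]); print(n,q.round(0).tolist())
    a=cv2.imread('pics/%s24.png'%n)
    c=q.mean(0).astype(int); x0,y0=max(c[0]-50,0),max(c[1]-50,0); a=cv2.resize(a[y0:y0+100,x0:x0+100],None,fx=5,fy=5,interpolation=cv2.INTER_CUBIC)
    for x in q: cv2.circle(a,(int((x[0]-x0+.5)*5),int((x[1]-y0+.5)*5)),4,(0,0,255),1)
    cv2.imwrite('pics/%s24c.png'%n,a)
```

```text
32.75 [-0.73415478 -0.10880175 -0.28280676] 87.94265928568697
wrist [[257.0, 129.0], [289.0, 129.0], [254.0, 199.0], [291.0, 198.0], [273.0, 161.0]]
side [[364.0, 274.0], [383.0, 269.0], [389.0, 293.0], [410.0, 288.0], [386.0, 280.0]]
scene [[192.0, 229.0], [184.0, 242.0], [159.0, 206.0], [149.0, 218.0], [171.0, 224.0]]
```

View pics/wrist24c.png

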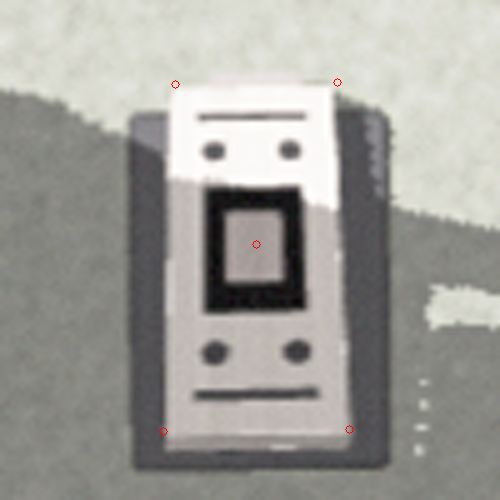

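View pics/side24c.png

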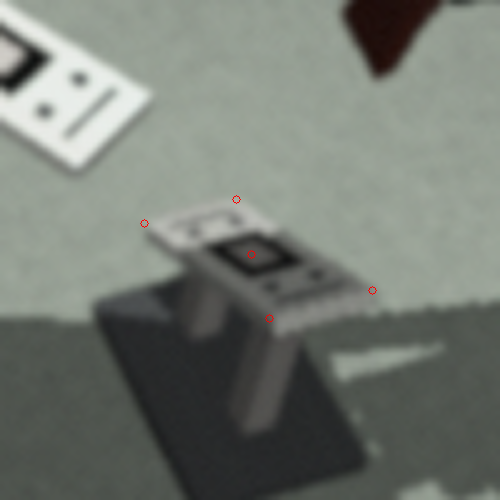

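View pics/scene24c.png

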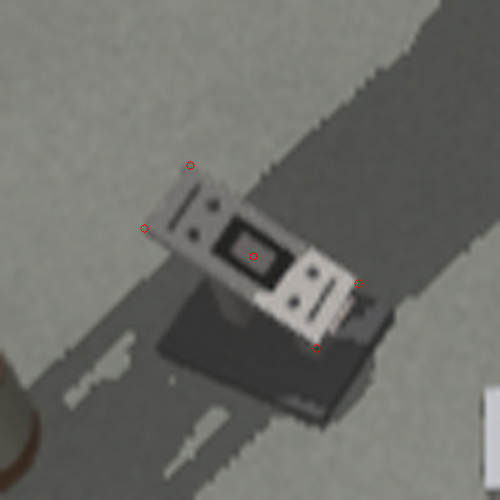

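Run:
```python
from plan import *
im=pickle.load(open('pics/wrist24.png.pkl','rb')); Rs=restT(585,-286,1.038)
a=cv2.imread('pics/wrist24.png'); 
f=16;x0,y0=248,115
a=cv2.resize(a[y0:y0+35,x0:x0+48],None,fx=f,fy=f,interpolation=cv2.INTER_NEAREST)
for P,c in(((55,12,8),(0,0,255)),((55,-12,8),(0,0,255)),((59,12,8),(255,0,0)),((59,-12,8),(255,0,0)),((55,22,8),(0,255,0)),((50,22,8),(0,255,0)),((48,-22,8),(0,255,0))):
    x=proj(im,[Rs[:3,:3]@np.array(P,float)+Rs[:3,3]])[0]; print(P,x.round(1)); cv2.circle(a,(int((x[0]-x0+.5)*f),int((x[1]-y0+.5)*f)),5,c,2)
cv2.imwrite('pics/wz.png',a)
```

```text
(55, 12, 8) [263.9 129.2]
(55, -12, 8) [281.6 129.1]
(59, 12, 8) [263.9 127. ]
(59, -12, 8) [281.5 126.9]
(55, 22, 8) [256.5 129.3]
(50, 22, 8) [256.4 132.1]
(48, -22, 8) [289.1 132.9]
```

View pics/wz.png

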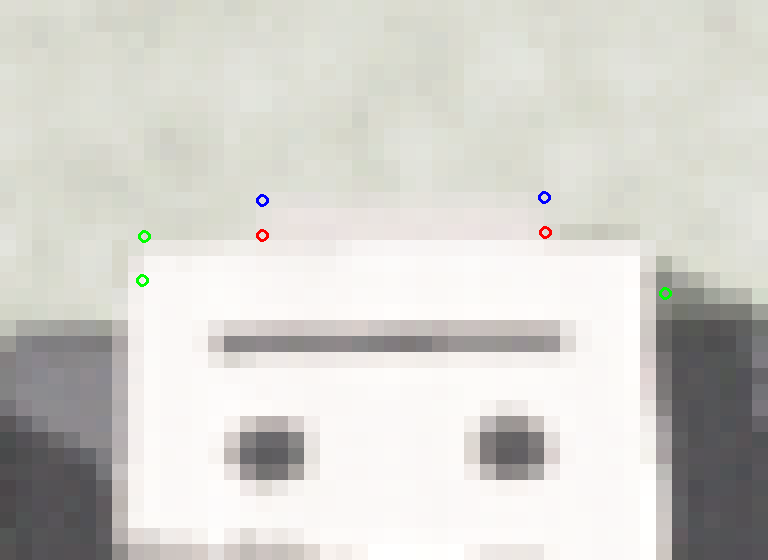

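Run:
```python
from workcell import workorder,readout
print(workorder.close_job()); print(readout.get_obs()['t'])
```

```text
the job is handed in; nothing more can be done
None
the job is handed in; nothing more can be done
```

The carrier is out of the reader and lies released on the sloped rest; I handed the job in at about 33 s of the 61 s. No verdict was reported, so everything below comes from my own readings and pictures.

- **Getting the slant:** The moves only shift the tool and turn it about vertical. I got the 0.40 rad tilt by driving the arm up against its wrist-joint limit (and at times the elbow limit) high above the bench, where each step left a little tilt behind. A first tilt with the hand the other way round ran into the last joint's range and had to be redone. The readings at the stops were marginally past the rounded limits (elbow 0.086 against 0.09, last joint -2.5405 against -2.54), and no fault was reported.
- **Pressing:** The cradle rocked at about 13–15 N. I stopped one step late, at the hard stop, with 22 N on the wrist (above the advised 12–15 N, below the 35 N limit). The carrier's raised end then matched a 0.40 rad rock to within about a pixel. I planned about 6 mm of clearance to the head's shelf and saw no sign of a bump.
- **Grip and lift:** I gripped the carrier by its sides about 30 mm from the middle on the raised side, drew it out from under the shelf and lifted it clear. I then used the same limit trick to bring its tilt to 0.565 rad against the rest's 0.55.
- **Placing:** I lowered it until it pressed on the rest with about 5 N while still held, then opened the fingers. It did not visibly move.
- **Last checks:** The wrist picture shows about 1 mm gap to the lip and about 1.5 mm sideways offset, right way up. My model put it at x = -2.7 mm on the rest. The fingers were open and about 0.2 m clear.
- **What disagreed:** The side camera's estimate of the rest was about 4 mm off the scene camera's. I trusted the scene camera because it placed the held carrier correctly.
- **Not checked:** I did not measure the bystanders again at the end. They look unmoved in the later pictures, and the arm showed no contact with them.

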